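Put the balance weights away in their latched case

ROBOT

A 7-joint arm with a two-finger parallel gripper is mounted at the origin on the work surface. World frame = base frame: x ahead of the robot, y to its left, z up, the work surface at z = 0. Lengths are in mm, angles in rad, forces in N, time in s.
With the tool pointing down it reaches from about 400 to 850 mm from the base axis. Payload 10.4 kg.
Tool frame: the origin (TCP) lies at the centre of the arm's flange, where the gripper is bolted on; the fingertips stand 182 mm ahead of it and the grasp point (between the pads) lies 164 mm ahead of it (arm.hold_point_z is the distance from the TCP to the grasp point, in mm); z points along the fingers, x is the direction in which the jaws open and shut, and the axes are right-handed (so a half turn about z gives the same grasp; the last joint's range is limited). The gripper opens to 87 mm and grips with 3 to 60 N. Pads are 19 mm wide; open, the fingers measure 117 mm over their backs; the gripper's body (75 mm by 190 mm) begins 51 mm behind the grasp point.
Start: joints at [1.226, 0.332, -0.065, 1.46, 0.022, 1.35, -0.088], TCP at [197.685, -592.919, 404.776] pointing down, gripper open.
Joint ranges: [-2.6, 2.6], [-0.5, 2.12], [-1.47, 1.34], [0.16, 2.42], [-1.27, 4.41], [0.06, 2.06], [-2.6, 2.6]. Speed limits (rad/s): [2.22, 2.22, 2.79, 2.79, 3.14, 3.14, 3.14].

INTERFACE

Orientations are given as a rotation vector (axis times angle).
In Python, from workcell import sensors, viewer, arm gives the robot as it stands.
- The arm moves only by the tool send_rows, never from a script. Its argument "series" is a list of rows, each a list of 4 numbers: the shift along the tool's x, y, z in m, then the turn about the tool's z in rad. A call has exactly 10 rows; each row shifts and turns the commanded pose from where the row before left it, along the tool's axes as they then stand; what a row does not reach is not made up. A row lasts 1/10 s, in which the tool goes at most 50 mm and 8.59 degrees, less where a joint would pass 70% of its speed; a pose out of reach is approached as far as the arm can. A call is refused whole if a number of a shift passes 0.05 or a number of a turn 0.15, either way. A call with a gripper value outside its range is refused whole. "claw" is the closure, from 0 (fully open) to 1 (shut), set as the call begins (left out, the last holds). The fingers move at their own pace and stop on an object; "squeeze" is the grip in N (left out, the last holds). Time passes only in rows, so rows that do not move let the fingers close, or fill a call up. It gives the time, the measured TCP pose, the force and the opening at its end, in the units of the state.
- sensors.observe(): the state, without advancing time (a new reading comes with each control period).
- viewer.get_image(name): name is "side" or "top" or "wrist"; returns a dict with "pixels" (420x560x3 uint8, blue, green, red), "range_z" (420x560 float32, mm along the optical axis (not along the pixel's ray), 0 where there is no reading), "camera_matrix" (3x3 intrinsics, pixels), "D" ([k1, k2, p1, p2, k3] as OpenCV has them; the pictures are not rectified), "position" and "orientation" of the camera in the world. Camera axes: x right, y down, z forward; pixel columns grow to the right and rows downward; lengths in mm; the calibration is good to about 2 mm. A picture is of the moment at which its call begins.
- arm.sign_off(): hands the job in, once; it reports no verdict.
The state is a dict: "t": time; "joint_pos": joint angles; "qvel": joint speeds; "joint_torque": joint torques, N m; "eef_pos": TCP position; "tcp_rot": TCP orientation; "wrist_force": force on the tool from outside, world axes, zero at the start; "moment": the same for the moment, N m; "opening": finger opening in mm.
Only numpy, scipy, OpenCV 4.12 (cv2) and the standard library are available. Lean on these libraries where they do the work, as an engineer would, in place of code of your own. Each camera call takes 0.05 s, during which the arm holds its last target. There are 200 camera calls.

TASK

The balance check is over: put the calibration weights that stand on the bench back in their case. Slide the safety hood on the case's latch fully aside, press the release button under it so that the lid pops up, swing the lid well back past upright, and stand every weight upright, right down in the well made for its size; then press the lid shut until it latches and slide the hood fully back over the button. Leave the beaker, the amber bottle and the rubber blower where they are.

Things in the scene. Friction and masses are not known exactly. Their poses are not given: they have to be found in the camera images.
- case: weight case, fixed: shut, an aluminium box 110 mm (x) by 260 (y) by 85 high. Origin under its base's centre, on the bench; x from the front (latch side) to the hinge at the back, y along its width, z up. Base 45 mm high with a flat dark rubber top, level with the rim, with five round wells in one row along y at case x = -8 mm, largest at +y
- lid (a joint): lid, 40 mm deep, 4 mm walls: rad, 0 shut, 1.85 right back at its stop. Held shut by the latch; a full push on the button pops it up to 0.13. Stiff hinge (0.15 N m): stays where left. To shut, press down at its front edge with 6 to 10 N: the sprung bolt snaps in below 0.01 (the button dips meanwhile) and holds; otherwise the lid springs back up to 0.13
- lid_hinge (a point): the middle of the lid's hinge line, along case y at the back top edge of the base (case x = 55, y = 0, z = 45 mm)
- lid_tab (a point): grip point on the lid's pull tab: black block 30 mm wide (case y), 10 thick, standing out 36 mm from the lid's front wall; this point is 24 mm out. Lid shut: case x = -79, y = 55, z = 53 mm. Pinched across its width from above, it turns between the fingers as the lid swings: a circle about the hinge line (134 mm out, 8 above the rim plane). Lid back: points up
- lid_press (a point): a place to press the lid shut: on its top, 10 mm behind the front edge, near the latch (lid shut: case x = -45, y = -30, z = 85 mm)
- lift_pin_top (a point): top of the sprung lift pin, 5 mm thick, in the front rim of the base at case x = -52.5, y = 10 mm: flush under the shut lid, else 14 mm out of the rim
- hood (a joint): safety catch, a steel hood (inverted channel) that slides on the latch housing at the case's front: m, 0 covering the button, grows towards case +y, 0.040 at its stop, button clear. Friction 1.5 N, stays where left. 40 mm (x) by 38 (y), top 51 mm above the bench, sides down to the housing's deck (black, 34 mm above the bench, 51 by 96 mm)
- hood_rib (a point): middle of the finger rib on top of the hood: 10 mm thick along the sliding direction (case y), 30 mm long along case x, 14 mm high, from 51 to 65 mm above the bench. Hood covering: case x = -90, y = -85, z = 58 mm
- button (a joint): release button under the hood: m, 0 up, 0.006 fully pressed. Its spring takes 1 N to start and about 4 N to be fully down; from about 0.003 the bolt lets go of the lid. Springs back when let go
- button_top (a point): centre of the top of the release button, round, grey, 24 mm across, 12 mm proud of the housing's deck (case x = -90, y = -85, z = 46 mm when up; the lid's front wall is 35 mm behind it); pressed downwards
- w500: the 500 g calibration weight: a polished, rather slippery steel cylinder (friction about 0.45) with a knob on top, 41 mm across and 56 mm high over all (plain body up to 40 mm, then a thin neck and a knob 26 mm across), at first standing on the bench; origin at the centre of its underside, z axis up through the knob. Not always there (None if absent)
- w200: the 200 g calibration weight: a polished, rather slippery steel cylinder (friction about 0.45) with a knob on top, 30 mm across and 42 mm high over all (plain body up to 30 mm, then a thin neck and a knob 19 mm across), at first standing on the bench; origin at the centre of its underside, z axis up through the knob. Not always there (None if absent)
- w100: the 100 g calibration weight: a polished, rather slippery steel cylinder (friction about 0.45) with a knob on top, 24 mm across and 33 mm high over all (plain body up to 23.5 mm, then a thin neck and a knob 15 mm across), at first standing on the bench; origin at the centre of its underside, z axis up through the knob. Not always there (None if absent)
- w50: the 50 g calibration weight: a polished, rather slippery steel cylinder (friction about 0.45) with a knob on top, 19 mm across and 26 mm high over all (plain body up to 18.5 mm, then a thin neck and a knob 12 mm across), at first standing on the bench; origin at the centre of its underside, z axis up through the knob. Not always there (None if absent)
- w20: the 20 g calibration weight: a polished, rather slippery steel cylinder (friction about 0.45) with a knob on top, 14 mm across and 19 mm high over all (plain body up to 13.5 mm, then a thin neck and a knob 10 mm across), at first standing on the bench; origin at the centre of its underside, z axis up through the knob. Not always there (None if absent)
- well_500 (a point): the centre of the floor of the well for the 500 g weight: 47 mm across, 24 mm deep below the base's top, with a 3 mm chamfer (case x = -8, y = 97, z = 21 mm); the weight then stands 32 mm out of it
- well_200 (a point): the centre of the floor of the well for the 200 g weight: 36 mm across, 17 mm deep below the base's top, with a 3 mm chamfer (case x = -8, y = 35, z = 28 mm); the weight then stands 25 mm out of it
- well_100 (a point): the centre of the floor of the well for the 100 g weight: 30 mm across, 14 mm deep below the base's top, with a 3 mm chamfer (case x = -8, y = -15, z = 31 mm); the weight then stands 19 mm out of it
- well_50 (a point): the centre of the floor of the well for the 50 g weight: 25 mm across, 10 mm deep below the base's top, with a 3 mm chamfer (case x = -8, y = -60, z = 35 mm); the weight then stands 16 mm out of it
- well_20 (a point): the centre of the floor of the well for the 20 g weight: 20 mm across, 7 mm deep below the base's top, with a 3 mm chamfer (case x = -8, y = -103, z = 38 mm); the weight then stands 12 mm out of it
- beaker: bystander: empty glass beaker, 72 mm across, 92 mm high; origin at its underside
- amber: bystander: amber reagent bottle, 68 mm across, 135 mm high; origin at its underside
- blower: bystander: orange rubber blower bulb standing on its base, 58 mm across, 95 mm high; origin at its underside

How it is judged (in metres and radians):
On the way, in this order (a step that is already met when the one before it is completed fails the run):
1. the safety hood is slid aside, clear of the button (value of joint hood above 0.034 m), for 0.1 s.
2. the uncovered release button is pressed and the lid pops up (value of joint lid above 0.06 rad and value of joint hood above 0.03 m), for 0.1 s.
3. the lid is swung well back past upright (value of joint lid above 1.6 rad), for 0.2 s.
4. every weight stands in its own well, let go, the lid still open (horizontal distance between w500 and well_500 below 0.006 m and z of w500 in the frame of well_500 below 0.004 m and angle between each of w500, w200, w100, w50, w20's own z axis and vertical below 0.12 rad and horizontal distance between w200 and well_200 below 0.006 m and z of w200 in the frame of well_200 below 0.004 m and horizontal distance between w100 and well_100 below 0.006 m and z of w100 in the frame of well_100 below 0.004 m and horizontal distance between w50 and well_50 below 0.006 m and z of w50 in the frame of well_50 below 0.004 m and horizontal distance between w20 and well_20 below 0.006 m and z of w20 in the frame of well_20 below 0.004 m and linear speed of each of w500, w200, w100, w50, w20 below 0.03 m/s and value of joint lid above 1.2 rad), for 0.2 s.
5. the lid is shut and latched (value of joint lid below 0.02 rad), for 0.2 s.
At the end, for the whole second after the job is handed in: every weight stands upright (within 0.12 rad) on the floor of its own well (within 6 mm sideways, 4 mm in height), at rest; the lid is shut and latched (under 0.02 rad), the button up (under 2 mm) and the hood back over it (within 6 mm of home) (horizontal distance between w500 and well_500 below 0.006 m and z of w500 in the frame of well_500 below 0.004 m and angle between each of w500, w200, w100, w50, w20's own z axis and vertical below 0.12 rad and horizontal distance between w200 and well_200 below 0.006 m and z of w200 in the frame of well_200 below 0.004 m and horizontal distance between w100 and well_100 below 0.006 m and z of w100 in the frame of well_100 below 0.004 m and horizontal distance between w50 and well_50 below 0.006 m and z of w50 in the frame of well_50 below 0.004 m and horizontal distance between w20 and well_20 below 0.006 m and z of w20 in the frame of well_20 below 0.004 m and linear speed of each of w500, w200, w100, w50, w20 below 0.03 m/s and value of joint lid below 0.02 rad and value of joint hood below 0.006 m and value of joint button below 0.002 m); the robot touches nothing.
It fails at once if the beaker, bottle or blower is moved by more than 20 mm (distance of any of beaker, amber, blower from where it was at the start of the episode above 0.02 m).
Of w500, w200, w100, w50, w20 only 2 to 4 are there at a start; the rules pass over those that are not, and their reading is None.
At some moment in a run one of w500, w200, w100, w50, w20 may be knocked a few centimetres aside while the robot is not near it.
It also fails if it takes over 210 s, if anything falls off the work surface, if the arm or the gripper's body presses on something with over 40 N, if the wrist force passes 120 N, or if a joint passes its speed limit or range.

## Working session

There is one attempt and no reset: what is moved stays moved. The work goes in short steps, Python scripts to look and compute and a tool call to move; the robot and the scene stay as the last step left them, time stands still between calls to the robot, and variables do not carry over. Pictures are saved under pics/ and viewed, about 12 in all and at most 16, crops included, and the job is handed in when it is done.

Besides the shell and the picture viewer there is one more tool, called after "Call:" by a JSON object that holds its "fn" and its "kwargs", one argument or row to a line. send_rows: Moves the arm, as the interface text tells. Its arguments: {"type":"object","properties":{"series":{"type":"array"},"claw":{"type":"number"},"squeeze":{"type":"number"}},"required":["series"]}

```bash
mkdir -p pics; cat > h.py <<'E'
import numpy as np, cv2
from scipy.spatial.transform import Rotation as R
from workcell import sensors, viewer, arm
def get(n,f=None):
    im=viewer.get_image(n)
    if f: cv2.imwrite('pics/'+f,im['pixels'])
    return im
def rot(im):
    o=np.array(im['orientation'],float)
    return o if o.shape==(3,3) else R.from_rotvec(o).as_matrix() if o.size==3 else R.from_quat(o).as_matrix()
def rays(im,uv):
    p=cv2.undistortPoints(np.array(uv,float).reshape(-1,1,2),np.array(im['camera_matrix']),np.array(im['D']))[:,0]
    return np.c_[p,np.ones(len(p))]
def px2w(im,uv,z=None):
    """world points from depth, or on plane z"""
    r=rays(im,uv); M=rot(im); c=np.array(im['position'],float)
    d=r@M.T
    if z is None:
        s=np.array([im['range_z'][int(round(v)),int(round(u))] for u,v in uv])
    else: s=(z-c[2])/d[:,2]
    return c+d*s[:,None]
def cloud(im):
    h,w=im['range_z'].shape; uu,vv=np.meshgrid(np.arange(w),np.arange(h))
    r=rays(im,np.c_[uu.ravel(),vv.ravel()]); P=np.array(im['position'])+(r*im['range_z'].reshape(-1,1))@rot(im).T
    P[im['range_z'].ravel()==0]=np.nan
    return P.reshape(h,w,3)
def w2px(im,P):
    M=rot(im); q=(np.array(P,float).reshape(-1,3)-np.array(im['position']))@M
    return cv2.projectPoints(q,np.zeros(3),np.zeros(3),np.array(im['camera_matrix']),np.array(im['D']))[0][:,0]
def st():
    s=sensors.observe(); r=np.array(s['tcp_rot']); M=R.from_rotvec(r).as_matrix()
    print('t',round(s['t'],2),'pos',np.round(s['eef_pos'],1),'x',np.round(M[:,0],3),'z',np.round(M[:,2],3),'F',np.round(s['wrist_force'],1),'op',np.round(s['opening'],1))
    return s,M
def go(target,yaw=None):
    """tool-frame shift (mm) to world TCP target, and turn"""
    s,M=st(); print('tool shift mm',np.round(M.T@(np.array(target)-s['eef_pos']),1))
    if yaw is not None:
        a=np.arctan2(M[1,0],M[0,0]); d=(yaw-a+np.pi/2)%np.pi-np.pi/2
        print('turn about tool z',np.round(-d,4))
E
cat > a.py <<'E'
from h import *
st()
for n in('top','side','wrist'):
    im=get(n,n+'0.png'); print(n,np.round(im['position'],0),np.round(rot(im)[:,2],2)); np.save(n+'0.npy',im,allow_pickle=True)
E
python3 a.py
```

```text
t 0.0 pos [ 197.6 -592.8  403.9] x [ 0.316 -0.949 -0.001] z [-0.001  0.001 -1.   ] F [ 0.1  0.2 -0.7] op 87.2
top [ 384.  -45. 1279.] [ 0.13 -0.   -0.99]
side [  60.  546. 1082.] [ 0.39 -0.48 -0.79]
wrist [ 273. -567.  385.] [-0.28 -0.09 -0.96]
```

View pics/top0.png

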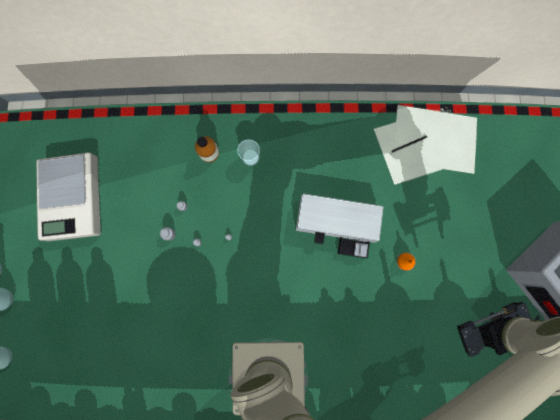

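View pics/side0.png

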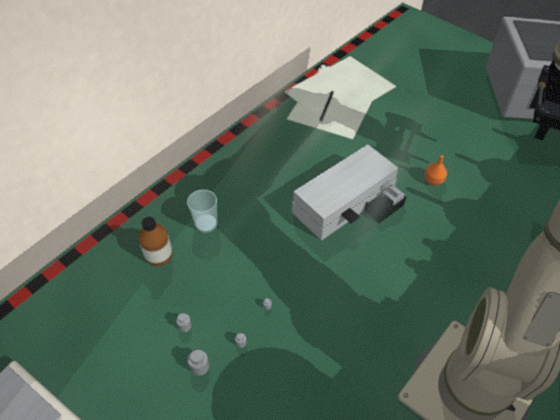

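The top view shows the case at about (340,218), with its latch housing at (352,248) and the tab at (320,238). Four weights stand at (167,234), (181,206), (196,242) and (228,237). The beaker is at (248,152), the bottle at (206,148) and the blower at (406,261).

```bash
cat > b.py <<'E'
from h import *
for n in('top','side'):
    im=np.load(n+'0.npy',allow_pickle=True).item(); P=cloud(im)
    x,y,z=P[...,0],P[...,1],P[...,2]
    m=(abs(z-85)<6)&(x>300)&(x<700)&(abs(y+100)<250)
    k,lab,stt,_=cv2.connectedComponentsWithStats(m.astype(np.uint8))
    i=1+np.argmax(stt[1:,4]); q=P[lab==i]
    print(n,'lid z',np.median(q[:,2]),cv2.minAreaRect(q[:,:2].astype(np.float32)))
    m=(z>8)&(z<70)&(x>250)&(x<700)&(y>0)&(y<400)
    k,lab,stt,_=cv2.connectedComponentsWithStats(m.astype(np.uint8))
    for i in range(1,k):
        if stt[i,4]>8:
            q=P[lab==i]; zt=np.percentile(q[:,2],95); t=q[q[:,2]>zt-5]; print(stt[i],np.round(zt,1),np.round(np.mean(t,0),1),np.round(np.ptp(q[:,:2],axis=0)))
    g=np.median(z[(x>300)&(x<600)&(abs(z)<10)]);print('ground',g)
E
python3 b.py
python3 - <<'E'
import cv2
a=cv2.imread('pics/top0.png');b=cv2.imread('pics/side0.png')
c=[cv2.resize(a[170:280,280:430],(750,550)[::1],interpolation=cv2.INTER_CUBIC)]
cv2.imwrite('pics/c1.png',c[0])
E
```

```text
top lid z 83.81245291865162 ((515.8938598632812, -231.57435607910156), (254.67591857910156, 111.08147430419922), 80.37612915039062)
[177 201  10  10  78] 42.8 [565.7 286.4  41.4] [30. 28.]
[161 228  14  12 131] 55.7 [472.6 330.9  54.7] [36. 37.]
[225 235   6   5  27] 25.7 [459.2 130.2  23.7] [14. 17.]
[193 239   8   8  44] 36.0 [442.7 233.5  34.1] [23. 24.]
ground -1.321530486160782
side lid z 82.83859226648127 ((515.3497314453125, -230.53378295898438), (259.6212463378906, 113.97898864746094), 80.87272644042969)
[263 299   9   9  63] 27.1 [458.5 131.2  25.2] [18. 18.]
[176 314  15  17 192] 41.4 [564.8 288.3  39.8] [29. 31.]
[235 333  11  13 116] 33.1 [443.2 235.   31.1] [25. 23.]
[188 350  21  24 388] 55.8 [472.  332.7  54.1] [42. 40.]
ground -2.3813613990562317
```

View pics/c1.png

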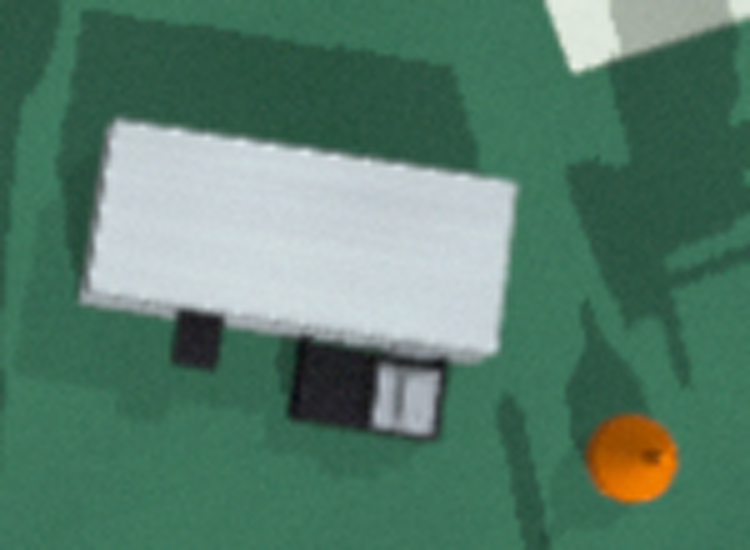

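The four weights present are 500 g at (472,332), 200 g at (565,287), 100 g at (443,234) and 50 g at (459,131); there is no 20 g. The case centre is about (515.6,-231), with its y axis at 80.6° yaw. I'll turn the tool so the camera sits on the robot side, then travel to above the hood.

Call:
{"fn": "send_rows", "kwargs": {
  "series": [
    [0,0,0,-0.147],
    [0,0,0,-0.147],
    [0,0,0,-0.147],
    [0,0,0,-0.147],
    [0,0,0,-0.147],
    [0,0,0,-0.147],
    [0,0,0,-0.147],
    [0,0,0,-0.147],
    [0,0,0,-0.147],
    [0,0,0,-0.147]
  ]
}}

```text
t: 1.15
eef_pos: [197.6, -592.9, 404.4]
tcp_rot: [-3.121, -0.356, 0.0]
wrist_force: [0.5, -0.2, -1.0]
opening: 87.3
```

Call:
{"fn": "send_rows", "kwargs": {
  "series": [
    [0,0,0,-0.147],
    [0,0,0,-0.147],
    [0,0,0,-0.147],
    [0,0,0,-0.147],
    [0,0,0,-0.147],
    [0,0,0,-0.147],
    [0,0,0,-0.147],
    [0,0,0,-0.147],
    [0,0,0,0],
    [0,0,0,0]
  ]
}}

```text
t: 2.15
eef_pos: [197.6, -592.9, 404.5]
tcp_rot: [-2.41, -2.015, -0.0]
wrist_force: [-0.0, -0.5, -0.7]
opening: 87.1
```

Call:
{"fn": "send_rows", "kwargs": {
  "series": [
    [0.036,0.018,0,0],
    [0.036,0.018,0,0],
    [0.036,0.018,0,0],
    [0.036,0.018,0,0],
    [0.036,0.018,0,0],
    [0.036,0.018,0,0],
    [0.036,0.018,0,0],
    [0.036,0.018,0,0],
    [0.036,0.02,0,0],
    [0,0,0,0]
  ]
}}

```text
t: 3.15
eef_pos: [418.6, -296.9, 405.3]
tcp_rot: [2.401, 2.025, 0.003]
wrist_force: [0.0, 0.2, -0.2]
opening: 87.0
```

```bash
cat > case.py <<'E'
from h import *
C=np.array([515.6,-231.1,0.]); YAW=np.radians(-9.4)
def setcase(c,y):
    global C,YAW; C=np.array([c[0],c[1],0.]);YAW=y
def cw(p):
    c,s=np.cos(YAW),np.sin(YAW); p=np.atleast_2d(np.array(p,float)); return p@np.array([[c,s,0],[-s,c,0],[0,0,1]])+C
def gc(p,tip=None):
    """go so that grasp point is at case p (tip=True: fingertips at p)"""
    t=cw(p)[0]; t[2]+=182 if tip else 164
    go(t,YAW+np.pi/2)
E
cat > c.py <<'E'
from case import *
import sys
im=get('wrist',sys.argv[1]); np.save('w.npy',im,allow_pickle=True)
v=im['pixels'].copy()
for p in [(-90,-85,65),(-90,-66,51),(-90,-104,51),(-55,-130,85),(-55,130,85),(-91,55,58)]:
    u=w2px(im,cw(p))[0]; print(p,np.round(u)); cv2.drawMarker(v,tuple(int(a) for a in u),(0,0,255),0,8)
cv2.imwrite('pics/'+sys.argv[1],v)
gc((-90,-85,53),True)
E
python3 c.py w1.png
```

```text
(-90, -85, 65) [274. 194.]
(-90, -66, 51) [290. 191.]
(-90, -104, 51) [258. 191.]
(-55, -130, 85) [233. 229.]
(-55, 130, 85) [472. 228.]
(-91, 55, 58) [396. 191.]
t 3.2 pos [ 416.9 -299.6  405.1] x [0.171 0.985 0.   ] z [ 0.001 -0.    -1.   ] F [-0.4 -0.8  0.2] op 87.1
tool shift mm [ -1.3  -3.9 170.1]
turn about tool z -0.0081
```

View pics/w1.png

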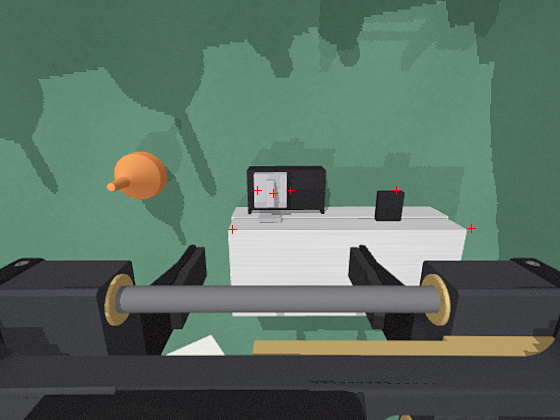

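The wrist view shows the hood rib at (271,190), the tab end at (389,191), the lid's front corners at (231,228) and (466,228), and the blower at (140,175). My predictions are off by 2–7 px, so I'll refine with depth.

```bash
cat > d.py <<'E'
from case import *
im=np.load('w.npy',allow_pickle=True).item(); P=cloud(im)
def incase(q):
    c,s=np.cos(YAW),np.sin(YAW); return (q-C)@np.array([[c,-s,0],[s,c,0],[0,0,1]])
Q=incase(P.reshape(-1,3)).reshape(P.shape); V=np.mgrid[0:420,0:560][0]
ok=np.isfinite(Q[...,2])&(V<245)
def rep(n,lo,hi,xl,yl):
    m=ok&(Q[...,2]>lo)&(Q[...,2]<hi)&(Q[...,0]>xl[0])&(Q[...,0]<xl[1])&(Q[...,1]>yl[0])&(Q[...,1]<yl[1]); q=Q[m]
    print(n,len(q),'zmed',np.round(np.median(q[:,2]),1),'x',np.round(np.percentile(q[:,0],[1,99]),1),'y',np.round(np.percentile(q[:,1],[1,99]),1))
    return q
q=rep('lid',78,92,(-75,0),(-160,160))
for a in range(-120,121,30):
    s=q[abs(q[:,1]-a)<15]; 
    if len(s): print(a, np.round(s[:,0].min(),1),end=' ')
print()
rep('hood',46,56,(-130,-60),(-125,-50)); rep('rib',60,70,(-120,-60),(-125,-50)); rep('tab',50,66,(-130,-62),(20,90)); rep('deck',29,39,(-130,-62),(-60,0))
rep('bench',-8,8,(-200,-120),(-160,160))
for n,u in dict(ribL=(267,190),ribR=(276,190),tabL=(377,191),tabR=(402,191),c1=(231,228),c2=(466,228)).items(): print(n,np.round(incase(px2w(im,[u],{'r':65,'t':58,'c':85}[n[0]])[0]),1))
E
python3 d.py
```

```text
lid 4179 zmed 86.4 x [-55. -37.] y [-133.2  121.4]
-120 -55.4 -90 -55.3 -60 -55.3 -30 -55.2 0 -55.0 30 -55.1 60 -55.0 90 -54.8 120 -54.7 
hood 904 zmed 52.1 x [-110.   -60.3] y [-108.7  -71.9]
rib 265 zmed 66.0 x [-105.   -60.2] y [-100.5  -82.2]
tab 705 zmed 59.4 x [-90.7 -62.2] y [34.7 63.7]
deck 1214 zmed 35.0 x [-112.7  -62.8] y [-59.4 -23.8]
bench 16850 zmed 1.1 x [-199.3 -121. ] y [-156.7  156.9]
ribL [-94.2 -92.5  65. ]
ribR [-94.1 -82.4  65. ]
tabL [-90.7  33.1  58. ]
tabR [-90.6  61.6  58. ]
c1 [ -56.4 -131.7   85. ]
c2 [-55.2 124.   85. ]
```

```bash
python3 c.py w2.png | tail -3; python3 d.py
```

```text
t 3.25 pos [ 415.7 -301.5  404.8] x [ 0.174  0.985 -0.   ] z [ 0. -0. -1.] F [ 0.2 -0.7  0.1] op 86.7
tool shift mm [  0.8  -2.9 169.8]
turn about tool z -0.0106
lid 3880 zmed 86.3 x [-55.  -38.3] y [-133.2  121.1]
-120 -55.6 -90 -55.7 -60 -55.8 -30 -55.2 0 -55.1 30 -55.0 60 -55.0 90 -55.0 120 -55.0 
hood 915 zmed 52.1 x [-110.   -60.3] y [-108.7  -71.7]
rib 256 zmed 65.9 x [-104.9  -60.2] y [-100.5  -82. ]
tab 694 zmed 59.4 x [-90.7 -62.4] y [34.6 63.7]
deck 1219 zmed 35.1 x [-112.9  -63.1] y [-59.2 -23.8]
bench 16820 zmed 1.1 x [-199.3 -120.8] y [-156.8  156.9]
ribL [-95.9 -95.7  65. ]
ribR [-95.8 -85.6  65. ]
tabL [-92.1  29.7  58. ]
tabR [-91.9  58.1  58. ]
c1 [ -58.2 -135.    85. ]
c2 [-56.4 120.4  85. ]
```

```bash
python3 - <<'E'
from h import *
im=np.load('w.npy',allow_pickle=True).item()
s,M=st(); p=np.array(s['eef_pos'])
print(np.round(M.T@(np.array(im['position'])-p),1),np.round(M.T@rot(im),3)); print(np.round(im['camera_matrix'],1),np.round(im['D'],3))
for d in [(43,0,182),(-43,0,182),(43,-9.5,182),(-43,-9.5,182)]: print(d,np.round(w2px(im,p+M@np.array(d))))
P=cloud(im); T=(P.reshape(-1,3)-p)@M; T=T.reshape(P.shape)
m=(T[...,2]>165)&(T[...,2]<190)&(abs(T[...,0])<65)&(abs(T[...,1])<20)
for s in(-1,1):
    q=T[m&(s*T[...,0]>0)]; print(len(q),np.round(np.percentile(q,[1,50,99],axis=0),1))
top=np.load('top0.npy',allow_pickle=True).item(); Pt=cloud(top)
# TCP/fingers in top0: starting gripper
cv2.imwrite('pics/f.png',cv2.resize(im['pixels'][220:300,170:390],(770,280)))
t2=get('top'); np.save('top1.npy',t2,allow_pickle=True); cv2.imwrite('pics/t1.png',cv2.resize(t2['pixels'][150:320,250:450],(800,680)[:2])[:600])
E
```

```text
t 3.25 pos [ 415.7 -301.5  404.8] x [ 0.174  0.985 -0.   ] z [ 0. -0. -1.] F [ 0.2 -0.7  0.1] op 86.7
[  1.6 -80.4  18.6] [[ 1.     0.003 -0.001]
 [-0.002  0.956  0.292]
 [ 0.002 -0.292  0.956]]
[[293.2   0.  277. ]
 [  0.  293.2 212.6]
 [  0.    0.    1. ]] [0.011 0.    0.    0.    0.   ]
(43, 0, 182) [[345. 260.]]
(-43, 0, 182) [[204. 260.]]
(43, -9.5, 182) [[346. 246.]]
(-43, -9.5, 182) [[203. 246.]]
426 [[-51.  -11.3 165.1]
 [-42.4  -8.3 172.3]
 [-41.9   9.2 180.8]]
425 [[ 45.  -11.6 165.2]
 [ 45.5  -8.9 172.3]
 [ 53.8   8.9 181.1]]
```

View pics/f.png

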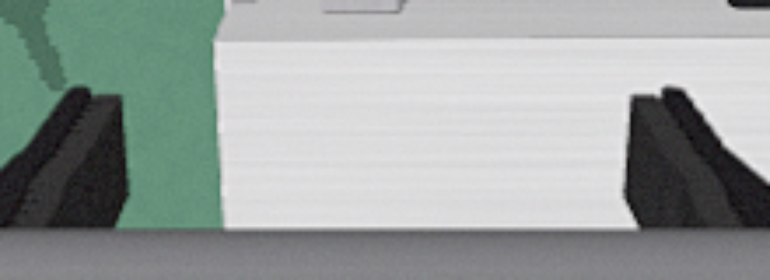

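Fingers show up in the wrist picture about 1.5 mm to +x of where they should be, so the camera is biased that way. I'll go down towards the rib with a −6 mm correction and check from near.

Call:
{"fn": "send_rows", "kwargs": {
  "series": [
    [-0.003,-0.0015,0.02,-0.01],
    [-0.003,-0.0015,0.02,0],
    [0,0,0.02,0],
    [0,0,0.02,0],
    [0,0,0.02,0],
    [0,0,0.02,0],
    [0,0,0.015,0],
    [0,0,0,0],
    [0,0,0,0],
    [0,0,0,0]
  ]
}}

```text
t: 4.3
eef_pos: [411.5, -308.0, 270.8]
tcp_rot: [2.395, 2.03, 0.0]
wrist_force: [0.5, 0.3, -0.7]
opening: 87.0
```

```bash
cat > e.py <<'E'
# report wrist cloud in tool frame with finger-centre bias removed
from case import *
def tool():
    im=get('wrist'); s,M=st(); p=np.array(s['eef_pos']); P=cloud(im); T=((P.reshape(-1,3)-p)@M).reshape(P.shape)
    return im,T,p,M
def box(T,x,y,z): 
    return (T[...,0]>x[0])&(T[...,0]<x[1])&(T[...,1]>y[0])&(T[...,1]<y[1])&(T[...,2]>z[0])&(T[...,2]<z[1])
def rng(n,q): print(n,len(q),np.round(np.percentile(q,[2,50,98],axis=0),1).tolist() if len(q) else '')
def fingers(T):
    L=T[box(T,(-65,-3),(-20,20),(150,186))];Rr=T[box(T,(3,65),(-20,20),(150,186))]
    a=np.percentile(L[:,0],98),np.percentile(Rr[:,0],2)
    print('fingers',np.round(a,1),'mid',np.round(sum(a)/2,2)); return sum(a)/2
E
python3 - <<'E'
from e import *
im,T,p,M=tool(); cv2.imwrite('pics/w3.png',im['pixels'])
fingers(T); tip=p[2]-0
z=lambda h:p[2]-h
rng('rib',T[box(T,(-30,30),(-35,15),(z(68),z(60)))]); rng('hood',T[box(T,(-38,38),(-35,18),(z(55),z(47)))])
E
```

```text
t 4.35 pos [ 411.5 -307.9  270.8] x [ 0.164  0.987 -0.001] z [ 0.001 -0.001 -1.   ] F [ 0.4 -0.4  0. ] op 87.4
fingers [-44.1  42.9] mid -0.6
rib 615 [[-1.4, -15.0, 203.5], [3.4, -2.0, 204.8], [8.3, 13.4, 209.1]]
hood 2005 [[-14.9, -20.1, 217.3], [2.2, -4.1, 218.6], [21.7, 17.0, 221.8]]
```

View pics/w3.png

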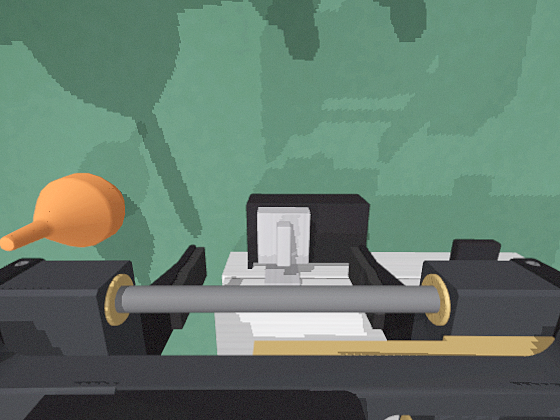

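The rib is at (286,240), about 4 mm to +x of the gripper's centre. I'll shift, lower, pinch it, and slide +40 mm.

Call:
{"fn": "send_rows", "kwargs": {
  "series": [
    [0.004,-0.001,0.01,0],
    [0,0,0.01,0],
    [0,0,0.01,0],
    [0,0,0.005,0],
    [0,0,0,0],
    [0,0,0,0],
    [0,0,0,0],
    [0,0,0,0],
    [0,0,0,0],
    [0,0,0,0]
  ]
}}

```text
t: 5.35
eef_pos: [411.0, -303.5, 234.9]
tcp_rot: [2.396, 2.032, -0.0]
wrist_force: [-0.2, 0.8, -0.3]
opening: 87.0
```

Call:
{"fn": "send_rows", "kwargs": {
  "series": [
    [0,0,0,0],
    [0,0,0,0],
    [0,0,0,0],
    [0,0,0,0],
    [0,0,0,0],
    [0,0,0,0],
    [0,0,0,0],
    [0,0,0,0],
    [0,0,0,0],
    [0,0,0,0]
  ],
  "claw": 1,
  "squeeze": 8
}}

```text
t: 6.35
eef_pos: [410.9, -303.4, 234.7]
tcp_rot: [-2.396, -2.032, -0.0]
wrist_force: [-0.0, -0.5, -0.1]
opening: 14.8
```

Call:
{"fn": "send_rows", "kwargs": {
  "series": [
    [0,0,0,0],
    [0,0,0,0],
    [0,0,0,0],
    [0,0,0,0],
    [0,0,0,0],
    [0,0,0,0],
    [0,0,0,0],
    [0,0,0,0],
    [0,0,0,0],
    [0,0,0,0]
  ]
}}

```text
t: 7.35
eef_pos: [410.9, -303.5, 234.8]
tcp_rot: [2.396, 2.032, -0.0]
wrist_force: [-1.0, -0.6, 1.4]
opening: 9.8
```

Call:
{"fn": "send_rows", "kwargs": {
  "series": [
    [0.005,0,0,0],
    [0.005,0,0,0],
    [0.005,0,0,0],
    [0.005,0,0,0],
    [0.005,0,0,0],
    [0.005,0,0,0],
    [0.005,0,0,0],
    [0.004,0,0,0],
    [0,0,0,0],
    [0,0,0,0]
  ]
}}

```text
t: 8.35
eef_pos: [417.4, -265.0, 234.9]
tcp_rot: [2.396, 2.032, 0.0]
wrist_force: [1.2, -1.4, -0.2]
opening: 9.7
```

```bash
python3 -c "
from h import *; st()"
```

```text
t 8.35 pos [ 417.4 -265.   234.9] x [ 0.163  0.987 -0.   ] z [ 0. -0. -1.] F [ 1.2 -1.4 -0.2] op 9.7
```

Call:
{"fn": "send_rows", "kwargs": {
  "series": [
    [0.001,0,0,0],
    [0.001,0,0,0],
    [0.001,0,0,0],
    [0,0,0,0],
    [0,0,0,0],
    [0,0,0,0],
    [0,0,0,0],
    [0,0,0,0],
    [0,0,0,0],
    [0,0,0,0]
  ]
}}

```text
t: 9.35
eef_pos: [417.3, -264.2, 234.9]
tcp_rot: [2.396, 2.028, -0.003]
wrist_force: [1.1, -11.5, -5.0]
opening: 9.8
```

Hood is at its stop (force rise), which gives case y bias of −4 mm. I'll release it, raise, and press the button with the closed fingers.

Call:
{"fn": "send_rows", "kwargs": {
  "series": [
    [-0.001,0,0,0],
    [-0.001,0,0,0],
    [0,0,0,0],
    [0,0,0,0],
    [0,0,0,0],
    [0,0,-0.015,0],
    [0,0,-0.015,0],
    [-0.02,0,0,0],
    [-0.02,0,0,0],
    [0,0,0,0]
  ],
  "claw": 0.7
}}

```text
t: 10.35
eef_pos: [410.4, -306.1, 266.4]
tcp_rot: [2.397, 2.027, -0.001]
wrist_force: [0.3, 0.4, -2.0]
opening: 26.1
```

Call:
{"fn": "send_rows", "kwargs": {
  "series": [
    [0,0,0,0],
    [0,0,0,0],
    [0,0,0,0],
    [0,0,0,0],
    [0,0,0,0],
    [0,0,0,0],
    [0,0,0,0],
    [0,0,0,0],
    [0,0,0,0],
    [0,0,0,0]
  ],
  "claw": 1
}}

```text
t: 11.35
eef_pos: [410.9, -303.5, 264.8]
tcp_rot: [2.396, 2.032, -0.0]
wrist_force: [0.1, -0.5, 0.5]
opening: 0.4
```

```bash
sed -i 's/515.6,-231.1/514.95,-235.05/' case.py; python3 -c "
from case import *
gc((-90,-85,46),True)"
```

```text
t 11.35 pos [ 410.9 -303.5  264.8] x [ 0.163  0.987 -0.   ] z [ 0. -0. -1.] F [ 0.1 -0.5  0.5] op 0.4
tool shift mm [-0.5  1.4 36.8]
turn about tool z 0.0002
```

Call:
{"fn": "send_rows", "kwargs": {
  "series": [
    [0,0,0.01,0],
    [0,0,0.01,0],
    [0,0,0.01,0],
    [0,0,0.005,0],
    [0,0,0.003,0],
    [0,0,0.003,0],
    [0,0,0.002,0],
    [0,0,0,0],
    [0,0,0,0],
    [0,0,0,0]
  ]
}}

```text
t: 12.35
eef_pos: [411.0, -303.3, 222.5]
tcp_rot: [2.396, 2.032, -0.001]
wrist_force: [-4.8, 4.0, 10.7]
opening: 0.2
```

Call:
{"fn": "send_rows", "kwargs": {
  "series": [
    [0,0,0,0],
    [0,0,0,0],
    [0,0,-0.02,0],
    [0,0,-0.04,0],
    [0,0,-0.04,0],
    [0,0,-0.04,0],
    [0.02,0,-0.02,0],
    [0.04,0,0,0],
    [0.04,0,0,0],
    [0.04,0,0,0]
  ],
  "claw": 0
}}

```text
t: 13.35
eef_pos: [433.9, -163.9, 382.2]
tcp_rot: [2.395, 2.031, 0.0]
wrist_force: [0.1, 0.5, 1.0]
opening: 72.4
```

```bash
python3 - <<'E'
from case import *
gc((-77,55,70))
im=get('side'); P=cloud(im); c,s=np.cos(YAW),np.sin(YAW); Q=(P-C)@np.array([[c,-s,0],[s,c,0],[0,0,1]])
m=(abs(Q[...,1]-100)<30)&(Q[...,2]>70)&(Q[...,2]<140)
for x in(-45,-20,0,20,45):
    q=Q[m&(abs(Q[...,0]-x)<6)]; print(x,len(q),np.round(np.median(q[:,2]),1) if len(q) else '')
E
```

```text
t 13.35 pos [ 433.9 -163.9  382.2] x [ 0.164  0.987 -0.001] z [ 0.001 -0.001 -1.   ] F [0.1 0.5 1. ] op 72.4
tool shift mm [ -1.9  14.4 148.2]
turn about tool z -0.0002
-45 161 92.8
-20 93 91.9
0 84 89.2
20 94 87.0
45 84 84.1
```

Lid popped (sloping ~0.1 rad or more). Going down on the tab and pinching it.

Call:
{"fn": "send_rows", "kwargs": {
  "series": [
    [-0.002,0.014,0,0],
    [0,0,0.02,0],
    [0,0,0.02,0],
    [0,0,0.02,0],
    [0,0,0.02,0],
    [0,0,0.02,0],
    [0,0,0.02,0],
    [0,0,0.014,0],
    [0,0,0.014,0],
    [0,0,0,0]
  ]
}}

```text
t: 14.4
eef_pos: [446.8, -169.5, 232.3]
tcp_rot: [-2.394, -2.031, 0.001]
wrist_force: [-0.3, -0.6, -0.4]
opening: 86.6
```

Call:
{"fn": "send_rows", "kwargs": {
  "series": [
    [0,0,0,0],
    [0,0,0,0],
    [0,0,0,0],
    [0,0,0,0],
    [0,0,0,0],
    [0,0,0,0],
    [0,0,0,0],
    [0,0,0,0],
    [0,0,0,0],
    [0,0,0,0]
  ],
  "claw": 1,
  "squeeze": 10
}}

```text
t: 15.4
eef_pos: [447.4, -168.9, 233.8]
tcp_rot: [-2.395, -2.033, -0.001]
wrist_force: [0.5, 4.7, 0.4]
opening: 29.7
```

```bash
python3 - <<'E'
from case import *
gc((-77,55,70))
r=134.2;a=.0597
prev=None
for k in range(0,21):
    th=.13+k*(1.84-.13)/20; p=np.array([55-r*np.cos(th+a),45+r*np.sin(th+a)])
    if prev is not None: print(round(th,2),np.round((p-prev)*[1,-1],1),end=' ; ')
    prev=p
E
```

```text
t 15.4 pos [ 447.4 -168.9  233.8] x [0.162 0.987 0.001] z [ 0.     0.001 -1.   ] F [0.5 4.7 0.4] op 29.7
tool shift mm [ 0.8  0.4 -0.2]
turn about tool z 0.0009
0.22 [  2.6 -11.2] ; 0.3 [  3.6 -10.9] ; 0.39 [  4.5 -10.5] ; 0.47 [  5.4 -10.1] ; 0.56 [ 6.2 -9.6] ; 0.64 [ 7.  -9.1] ; 0.73 [ 7.8 -8.4] ; 0.81 [ 8.5 -7.7] ; 0.9 [ 9.1 -7. ] ; 0.99 [ 9.7 -6.2] ; 1.07 [10.2 -5.3] ; 1.16 [10.6 -4.4] ; 1.24 [10.9 -3.5] ; 1.33 [11.2 -2.6] ; 1.41 [11.4 -1.6] ; 1.5 [11.5 -0.6] ; 1.58 [11.5  0.3] ; 1.67 [11.4  1.3] ; 1.75 [11.2  2.3] ; 1.84 [11.   3.2] ;
```

Call:
{"fn": "send_rows", "kwargs": {
  "series": [
    [0,0.0026,-0.0112,0],
    [0,0.0036,-0.0109,0],
    [0,0.0045,-0.0105,0],
    [0,0.0054,-0.0101,0],
    [0,0.0062,-0.0096,0],
    [0,0.007,-0.0091,0],
    [0,0.0078,-0.0084,0],
    [0,0.0085,-0.0077,0],
    [0,0.0091,-0.007,0],
    [0,0.0097,-0.0062,0]
  ]
}}

```text
t: 16.4
eef_pos: [510.9, -179.5, 325.1]
tcp_rot: [-2.394, -2.032, 0.001]
wrist_force: [-1.2, 4.9, -1.1]
opening: 29.9
```

Call:
{"fn": "send_rows", "kwargs": {
  "series": [
    [0,0.0102,-0.0053,0],
    [0,0.0106,-0.0044,0],
    [0,0.0109,-0.0035,0],
    [0,0.0112,-0.0026,0],
    [0,0.0114,-0.0016,0],
    [0,0.0115,-0.0006,0],
    [0,0.0115,0.0003,0],
    [0,0.0114,0.0013,0],
    [0,0.0112,0.0023,0],
    [0,0.006,0.0015,0]
  ]
}}

```text
t: 17.4
eef_pos: [616.1, -197.2, 337.2]
tcp_rot: [-2.395, -2.033, -0.001]
wrist_force: [0.1, 4.1, 2.5]
opening: 30.3
```

Call:
{"fn": "send_rows", "kwargs": {
  "series": [
    [0,0,0,0],
    [0,0,0,0],
    [0,0,0,0],
    [0,0,0,0],
    [0,0,0,0],
    [0,0,0,0],
    [0,0,0,0],
    [0,0,0,0],
    [0,0,0,0],
    [0,0,0,0]
  ]
}}

```text
t: 18.4
eef_pos: [615.2, -197.0, 337.4]
tcp_rot: [2.395, 2.032, 0.001]
wrist_force: [3.3, 4.3, -0.3]
opening: 30.1
```

```bash
python3 -c "
from case import *
gc((99.6-5,55,172))"
```

```text
t 18.4 pos [ 615.2 -197.   337.4] x [0.163 0.987 0.   ] z [ 0.001  0.    -1.   ] F [ 3.3  4.3 -0.3] op 30.1
tool shift mm [1.1 1.9 1.4]
turn about tool z 0.0006
```

Lid held back at about 1.8 rad. Release it, lift, and travel to the weights.

Call:
{"fn": "send_rows", "kwargs": {
  "series": [
    [0,0,0,0],
    [0,0,0,0],
    [0,0,0,0],
    [0,0,0,0],
    [0,0,0,0],
    [0,0,-0.02,0],
    [0,0,-0.02,0],
    [0,0,-0.02,0],
    [0,0,-0.02,0],
    [0,0,0,0]
  ],
  "claw": 0.4
}}

```text
t: 19.4
eef_pos: [615.7, -197.2, 420.0]
tcp_rot: [2.393, 2.03, 0.003]
wrist_force: [-0.2, -0.1, -0.7]
opening: 52.1
```

Call:
{"fn": "send_rows", "kwargs": {
  "series": [
    [0.03,-0.01,0,0],
    [0.04,-0.02,0,0],
    [0.04,-0.02,0,0],
    [0.04,-0.02,0,0],
    [0.04,-0.02,0,0],
    [0.04,-0.02,0,0],
    [0.04,-0.02,0,0],
    [0.04,-0.02,0,0],
    [0.04,-0.02,0,0],
    [0.04,-0.02,0,0]
  ],
  "claw": 0
}}

```text
t: 20.4
eef_pos: [490.5, 219.7, 416.4]
tcp_rot: [2.396, 2.031, -0.001]
wrist_force: [-0.1, 0.0, -0.0]
opening: 86.7
```

```bash
python3 - <<'E'
from case import *
im=get('top','t2.png'); np.save('top0.npy',im,allow_pickle=True)
im=get('side'); np.save('side0.npy',im,allow_pickle=True)
go([472,328,360],YAW+np.pi/2)
E
python3 b.py
```

```text
t 20.5 pos [488.1 224.5 416.9] x [0.154 0.988 0.002] z [-0.     0.002 -1.   ] F [-0.5  0.2  1. ] op 87.2
tool shift mm [ 99.7 -31.7  57.1]
turn about tool z 0.0098
top lid z 88.88469701254553 ((601.1815795898438, -118.85355377197266), (1.9022266864776611, 3.8888673782348633), 39.657676696777344)
[225 235   6   5  26] 27.3 [458.8 128.6  25.8] [13. 18.]
[196 239   5   6  20] 31.9 [445.6 227.3  29.4] [17. 14.]
ground -1.3682654106330574
side lid z 84.68276868936522 ((625.511474609375, -201.6258544921875), (103.8102035522461, 9.139573097229004), 80.6360092163086)
[263 299   9   9  60] 25.6 [458.8 131.9  24.1] [19. 19.]
[176 314  15  16 182] 41.5 [564.7 288.3  39.4] [29. 30.]
[235 333  11  13 113] 32.6 [443.8 235.2  30.8] [25. 23.]
[188 350  21  24 390] 55.1 [472.3 332.7  53.5] [42. 40.]
ground -2.3127691511322155
```

Call:
{"fn": "send_rows", "kwargs": {
  "series": [
    [0.02,-0.006,0.01,0.01],
    [0.02,-0.006,0.02,0],
    [0.02,-0.006,0.02,0],
    [0.02,-0.006,0.02,0],
    [0.02,-0.006,0.02,0],
    [0,0,0.015,0],
    [0,0,0.015,0],
    [0,0,0,0],
    [0,0,0,0],
    [0,0,0,0]
  ]
}}

```text
t: 21.5
eef_pos: [479.5, 321.6, 297.9]
tcp_rot: [2.407, 2.018, 0.002]
wrist_force: [-2.0, 0.2, -0.3]
opening: 87.2
```

```bash
cat > w.py <<'E'
from e import *
import sys
D={'500':(56,26),'200':(42,19),'100':(33,15),'50':(26,12)}   # height, knob dia
def look(k,f=None):
    H,kd=D[k]; im,T,p,M=tool(); fm=fingers(T)
    if f: cv2.imwrite('pics/'+f,im['pixels'])
    m=box(T,(-60,60),(-75,35),(p[2]-H-4,p[2]-H+5))
    n,lab,s,c=cv2.connectedComponentsWithStats(m.astype(np.uint8))
    for i in range(1,n):
        if s[i,4]<15: continue
        q=T[lab==i]; (cx,cy),r=cv2.minEnclosingCircle(q[:,:2].astype(np.float32))
        print('comp',s[i].tolist(),'circ',round(cx-fm,1),round(cy,1),'d',round(2*r,1),'median',np.round(np.median(q,0),1),'z',np.round(np.percentile(p[2]-q[:,2],[5,50,95]),1))
if __name__=='__main__': look(*sys.argv[1:])
E
python3 w.py 500 w4.png
```

```text
t 21.55 pos [479.4 321.7 298. ] x [0.174 0.985 0.001] z [ 0.002  0.    -1.   ] F [-0.4  0.8 -0.1] op 87.0
fingers [-44.1  42.8] mid -0.7
comp [270, 201, 32, 33, 825] circ 6.5 -9.0 d 26.2 median [  5.6 -10.  240.9] z [55.3 57.1 58.1]
```

View pics/w4.png

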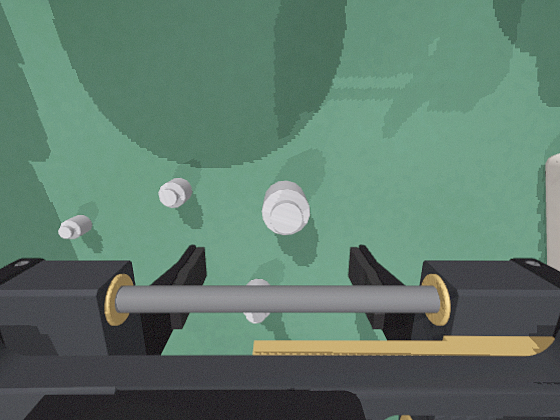

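The 500 g weight is at (287,212), offset (6.5,−9) mm from the tool. I'll go down and grip it.

Call:
{"fn": "send_rows", "kwargs": {
  "series": [
    [0.0065,-0.009,0,-0.01],
    [0,0,0.018,0],
    [0,0,0.018,0],
    [0,0,0.018,0],
    [0,0,0.015,0],
    [0,0,0.01,0],
    [0,0,0.01,0],
    [0,0,0,0],
    [0,0,0,0],
    [0,0,0,0]
  ]
}}

```text
t: 22.55
eef_pos: [471.4, 330.2, 208.7]
tcp_rot: [2.396, 2.032, 0.002]
wrist_force: [-0.1, 0.3, 0.0]
opening: 87.3
```

Call:
{"fn": "send_rows", "kwargs": {
  "series": [
    [0,0,0,0],
    [0,0,0,0],
    [0,0,0,0],
    [0,0,0,0],
    [0,0,0,0],
    [0,0,0,0],
    [0,0,0,0],
    [0,0,0,0],
    [0,0,0,0],
    [0,0,0,0]
  ],
  "claw": 1,
  "squeeze": 35
}}

```text
t: 23.55
eef_pos: [471.2, 330.1, 208.0]
tcp_rot: [2.396, 2.032, 0.0]
wrist_force: [0.8, 0.2, -0.4]
opening: 40.1
```

```bash
python3 w.py 500
```

```text
t 23.6 pos [471.2 330.1 208. ] x [0.163 0.987 0.   ] z [ 0.  0. -1.] F [-0.1  1.4 -0.3] op 39.6
fingers [-3.3  3.3] mid 0.01
comp [213, 262, 26, 23, 231] circ -26.5 -6.1 d 15.8 median [-25.1 -10.7 153. ] z [51.3 55.1 59.4]
comp [252, 263, 49, 22, 813] circ -1.2 -1.7 d 25.3 median [ -1.   -7.4 151.2] z [52.  56.9 57.9]
comp [314, 262, 28, 23, 252] circ 25.0 -6.1 d 16.6 median [ 23.8 -10.7 153. ] z [51.4 55.  59.6]
```

Call:
{"fn": "send_rows", "kwargs": {
  "series": [
    [0,0,-0.01,0],
    [0,0,-0.02,0],
    [0,0,-0.02,0],
    [0,0,-0.02,0],
    [0,0,-0.02,0],
    [0,0,-0.02,0],
    [0,0,-0.02,0],
    [0,0,-0.01,0],
    [0,0,0,0],
    [0,0,0,0]
  ]
}}

```text
t: 24.6
eef_pos: [471.1, 329.7, 347.2]
tcp_rot: [2.396, 2.032, -0.002]
wrist_force: [-0.9, -0.5, -5.5]
opening: 39.9
```

```bash
python3 -c "
from case import *
gc((-8,97,80),True)"
```

```text
t 24.6 pos [471.1 329.7 347.2] x [ 0.163  0.987 -0.001] z [-0.001 -0.001 -1.   ] F [-0.9 -0.5 -5.5] op 39.9
tool shift mm [-452.9  127.5   85.6]
turn about tool z 0.0002
```

Call:
{"fn": "send_rows", "kwargs": {
  "series": [
    [-0.02,0.005,0,0],
    [-0.038,0.01,0,0],
    [-0.038,0.01,0,0],
    [-0.038,0.01,0,0],
    [-0.038,0.01,0,0],
    [-0.038,0.01,0,0],
    [-0.038,0.01,0,0],
    [-0.038,0.01,0,0],
    [-0.038,0.01,0,0],
    [-0.038,0.01,0,0]
  ]
}}

```text
t: 25.6
eef_pos: [505.4, -44.3, 347.0]
tcp_rot: [-2.395, -2.032, 0.002]
wrist_force: [1.1, 0.3, -4.0]
opening: 40.1
```

Call:
{"fn": "send_rows", "kwargs": {
  "series": [
    [-0.035,0.01,0,0],
    [-0.025,0.01,0,0],
    [-0.015,0.009,0,0],
    [-0.01,0.004,0,0],
    [-0.006,0,0,0],
    [0,0,0,0],
    [0,0,0,0],
    [0,0,0,0],
    [0,0,0,0],
    [0,0,0,0]
  ]
}}

```text
t: 26.6
eef_pos: [523.6, -137.3, 348.2]
tcp_rot: [2.395, 2.033, -0.0]
wrist_force: [-0.2, 0.8, -4.1]
opening: 39.9
```

```bash
python3 - <<'E'
from case import *
gc((-8,97,80),True)
im=get('wrist'); np.save('w.npy',im,allow_pickle=True); v=im['pixels'].copy()
for y,d,nm in((97,53,5),(35,42,2),(-15,36,1),(-60,31,0)):
    a=np.linspace(0,2*np.pi,40); u=w2px(im,cw(np.c_[-8+d/2*np.cos(a),y+d/2*np.sin(a),a*0+45])); cv2.polylines(v,[u.round().astype(np.int32)],True,(0,0,255),1)
cv2.imwrite('pics/w5.png',v)
E
```

```text
t 26.6 pos [ 523.6 -137.3  348.2] x [ 0.162  0.987 -0.   ] z [ 0. -0. -1.] F [-0.2  0.8 -4.1] op 39.9
tool shift mm [-0.8 -0.6 86.2]
turn about tool z 0.0009
```

View pics/w5.png

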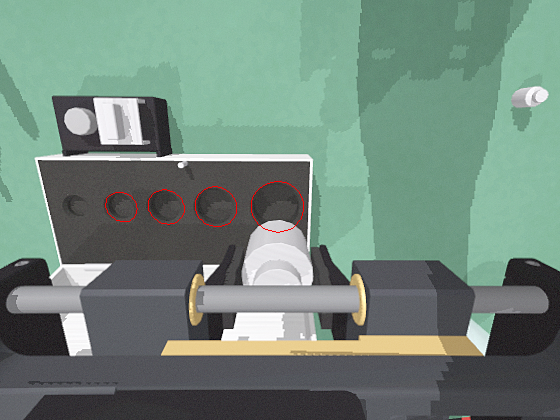

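The predicted rings sit on the wells, with the 500 g well at (277,206); the button is at (80,122) and the lift pin at (182,165). Now lowering the weight.

Call:
{"fn": "send_rows", "kwargs": {
  "series": [
    [-0.001,-0.0005,0.02,0],
    [0,0,0.02,0],
    [0,0,0.02,0],
    [0,0,0.016,0],
    [0,0,0.006,0],
    [0,0,0.004,0],
    [0,0,0.004,0],
    [0,0,0,0],
    [0,0,0,0],
    [0,0,0,0]
  ]
}}

```text
t: 27.65
eef_pos: [523.2, -138.7, 258.6]
tcp_rot: [2.395, 2.032, 0.001]
wrist_force: [-0.5, 0.2, -4.6]
opening: 40.2
```

Call:
{"fn": "send_rows", "kwargs": {
  "series": [
    [0,0,0.004,0],
    [0,0,0.004,0],
    [0,0,0.004,0],
    [0,0,0.004,0],
    [0,0,0.004,0],
    [0,0,0.004,0],
    [0,0,0.002,0],
    [0,0,0,0],
    [0,0,0,0],
    [0,0,0,0]
  ]
}}

```text
t: 28.65
eef_pos: [523.1, -138.7, 232.2]
tcp_rot: [2.395, 2.032, 0.0]
wrist_force: [0.9, -0.7, -5.2]
opening: 40.5
```

Call:
{"fn": "send_rows", "kwargs": {
  "series": [
    [0,0,0.001,0],
    [0,0,0.001,0],
    [0,0,0.0007,0],
    [0,0,0,0],
    [0,0,0,0],
    [0,0,0,0],
    [0,0,0,0],
    [0,0,0,0],
    [0,0,0,0],
    [0,0,0,0]
  ]
}}

```text
t: 29.65
eef_pos: [523.0, -138.7, 229.3]
tcp_rot: [2.396, 2.032, 0.0]
wrist_force: [-0.1, -0.7, -5.4]
opening: 40.0
```

Call:
{"fn": "send_rows", "kwargs": {
  "series": [
    [0,0,0,0],
    [0,0,0,0],
    [0,0,0,0],
    [0,0,0,0],
    [0,0,0,0],
    [0,0,-0.01,0],
    [0,0,-0.03,0],
    [0,0,-0.04,0],
    [0,0,-0.04,0],
    [0,0,-0.02,0]
  ],
  "claw": 0.4
}}

```text
t: 30.65
eef_pos: [523.5, -138.2, 373.7]
tcp_rot: [2.392, 2.03, 0.004]
wrist_force: [0.4, -0.7, -0.0]
opening: 52.4
```

```bash
cat > chk.py <<'E'
from case import *
import sys
W={'500':(97,56,21,13),'200':(35,42,28,9.5),'100':(-15,33,31,7.5),'50':(-60,26,35,6)}
from e import *
im,T,p,M=tool(); fm=fingers(T) if len(sys.argv)<2 else 0
P=cloud(im)-M[:,0]*0; c,s=np.cos(YAW),np.sin(YAW); Q=(P-C)@np.array([[c,-s,0],[s,c,0],[0,0,1]])
V=np.mgrid[0:420,0:560][0]
for k,(y,H,f,r) in W.items():
    m=(abs(Q[...,1]-y)<22)&(abs(Q[...,0]+8)<22)&(abs(Q[...,2]-H-f)<5)
    q=Q[m]
    if len(q)>8: print(k,len(q),'c',np.round(cv2.minEnclosingCircle(q[:,:2].astype(np.float32)),1) if 0 else np.round((np.percentile(q,2,axis=0)+np.percentile(q,98,axis=0))/2,1),'size',np.round(np.ptp(q,axis=0),1),'ztop-expected',np.round(np.median(q[:,2])-H-f,1))
E
python3 chk.py
python3 -c "
from case import *
go([565,285,360],YAW+np.pi/2); s=get('side'); np.save('side0.npy',s,allow_pickle=True)"
python3 b.py | sed -n '/side/,$p'
```

```text
t 30.7 pos [ 524.  -138.2  375.7] x [ 0.163  0.987 -0.002] z [ 0.007 -0.003 -1.   ] F [ 2.1 -0.2  3.6] op 52.3
fingers [-26.7  25.2] mid -0.77
500 538 c [-7.5 95.3 76.7] size [25.7 24.7  7.7] ztop-expected 1.1
t 30.7 pos [ 524.  -138.2  375.7] x [ 0.163  0.987 -0.002] z [ 0.007 -0.003 -1.   ] F [ 2.1 -0.2  3.6] op 52.3
tool shift mm [424.3 -28.5  14.8]
turn about tool z 0.0007
side lid z 85.41234437313028 ((618.2216796875, -119.65764617919922), (5.495263576507568, 41.605403900146484), 83.2967529296875)
[263 299   9  10  63] 23.4 [459.  130.7  21.6] [18. 19.]
[176 314  15  17 185] 41.4 [565.1 288.4  39.3] [30. 29.]
[261 332  11  13 109] 33.1 [404.5 196.2  31.8] [25. 22.]
ground -2.3606548567206573
```

The 500 g is seated in its well. The 100 g has been knocked to about (404,196). Next is the 200 g.

Call:
{"fn": "send_rows", "kwargs": {
  "series": [
    [0.03,-0.002,0,0],
    [0.044,-0.003,0,0],
    [0.044,-0.003,0,0],
    [0.044,-0.003,0,0],
    [0.044,-0.003,0,0],
    [0.044,-0.003,0,0],
    [0.044,-0.003,0,0],
    [0.044,-0.003,0,0],
    [0.044,-0.003,0,0],
    [0.042,-0.003,0,0]
  ],
  "claw": 0
}}

```text
t: 31.75
eef_pos: [563.3, 286.1, 368.6]
tcp_rot: [-2.395, -2.032, 0.002]
wrist_force: [0.4, -0.6, 0.2]
opening: 86.8
```

Call:
{"fn": "send_rows", "kwargs": {
  "series": [
    [0,0,0.02,0],
    [0,0,0.02,0],
    [0,0,0.02,0],
    [0,0,0.02,0],
    [0,0,0,0],
    [0,0,0,0],
    [0,0,0,0],
    [0,0,0,0],
    [0,0,0,0],
    [0,0,0,0]
  ]
}}

```text
t: 32.75
eef_pos: [563.6, 284.4, 289.8]
tcp_rot: [2.395, 2.032, 0.001]
wrist_force: [0.3, 0.2, -0.1]
opening: 86.8
```

```bash
python3 w.py 200; python3 -c "
from case import *
go([565,285,201],YAW+np.pi/2)"
```

```text
t 32.8 pos [563.5 284.4 289.6] x [0.163 0.987 0.   ] z [ 0.  0. -1.] F [-0.5 -0.2 -0.3] op 87.3
fingers [-44.  43.] mid -0.5
comp [268, 216, 22, 23, 411] circ 1.0 1.8 d 18.9 median [2.000e-01 7.000e-01 2.466e+02] z [39.8 43.1 44.2]
t 32.8 pos [563.5 284.4 289.6] x [0.163 0.987 0.   ] z [ 0.  0. -1.] F [-0.5 -0.2 -0.3] op 87.3
tool shift mm [ 0.9  1.3 88.6]
turn about tool z 0.0002
```

Call:
{"fn": "send_rows", "kwargs": {
  "series": [
    [0.001,0.0015,0,0],
    [0,0,0.018,0],
    [0,0,0.018,0],
    [0,0,0.018,0],
    [0,0,0.015,0],
    [0,0,0.01,0],
    [0,0,0.009,0],
    [0,0,0,0],
    [0,0,0,0],
    [0,0,0,0]
  ]
}}

```text
t: 33.8
eef_pos: [565.4, 285.3, 202.1]
tcp_rot: [2.395, 2.032, 0.002]
wrist_force: [-0.4, 0.4, 0.3]
opening: 87.2
```

Call:
{"fn": "send_rows", "kwargs": {
  "series": [
    [0,0,0,0],
    [0,0,0,0],
    [0,0,0,0],
    [0,0,0,0],
    [0,0,0,0],
    [0,0,0,0],
    [0,0,0,0],
    [0,0,0,0],
    [0,0,0,0],
    [0,0,0,0]
  ],
  "claw": 1,
  "squeeze": 25
}}

```text
t: 34.8
eef_pos: [565.2, 285.1, 201.3]
tcp_rot: [2.396, 2.032, 0.0]
wrist_force: [-0.2, 0.9, 0.1]
opening: 29.0
```

Call:
{"fn": "send_rows", "kwargs": {
  "series": [
    [0,0,0,0],
    [0,0,0,0],
    [0,0,-0.01,0],
    [0,0,-0.02,0],
    [0,0,-0.02,0],
    [0,0,-0.03,0],
    [0,0,-0.03,0],
    [0,0,-0.02,0],
    [0,0,-0.01,0],
    [0,0,0,0]
  ]
}}

```text
t: 35.8
eef_pos: [565.2, 285.3, 342.7]
tcp_rot: [2.395, 2.032, 0.003]
wrist_force: [0.0, 0.4, -2.5]
opening: 29.0
```

```bash
python3 -c "
from case import *
gc((-8,35,80),True)"
```

```text
t 35.8 pos [565.2 285.3 342.7] x [0.163 0.987 0.001] z [ 0.002  0.001 -1.   ] F [ 0.   0.4 -2.5] op 29.0
tool shift mm [-486.6   27.1   80.3]
turn about tool z 0.0002
```

Call:
{"fn": "send_rows", "kwargs": {
  "series": [
    [-0.03,0.002,0,0],
    [-0.04,0.002,0,0],
    [-0.04,0.002,0,0],
    [-0.04,0.002,0,0],
    [-0.04,0.002,0,0],
    [-0.04,0.002,0,0],
    [-0.04,0.002,0,0],
    [-0.04,0.002,0,0],
    [-0.04,0.002,0,0],
    [-0.04,0.002,0,0]
  ]
}}

```text
t: 36.8
eef_pos: [520.3, -104.7, 340.1]
tcp_rot: [-2.395, -2.031, 0.002]
wrist_force: [0.6, 0.3, -1.7]
opening: 29.4
```

Call:
{"fn": "send_rows", "kwargs": {
  "series": [
    [-0.04,0.002,0,0],
    [-0.03,0.002,0,0],
    [-0.02,0.002,0,0],
    [-0.006,0.001,0,0],
    [0,0,0.02,0],
    [0,0,0.02,0],
    [0,0,0.02,0],
    [0,0,0.02,0],
    [0,0,0,0],
    [0,0,0,0]
  ]
}}

```text
t: 37.8
eef_pos: [512.6, -197.9, 261.3]
tcp_rot: [-2.394, -2.033, -0.0]
wrist_force: [-0.7, -0.5, -1.4]
opening: 28.9
```

```bash
python3 -c "
from case import *
gc((-8,35,48),True)"
```

```text
t 37.8 pos [ 512.6 -197.9  261.3] x [0.162 0.987 0.001] z [-0.001  0.001 -1.   ] F [-0.7 -0.5 -1.4] op 28.9
tool shift mm [-1.3  0.4 31.3]
turn about tool z 0.0015
```

Call:
{"fn": "send_rows", "kwargs": {
  "series": [
    [-0.001,0,0.006,0],
    [0,0,0.006,0],
    [0,0,0.006,0],
    [0,0,0.005,0],
    [0,0,0.004,0],
    [0,0,0.003,0],
    [0,0,0.001,0],
    [0,0,0,0],
    [0,0,0,0],
    [0,0,0,0]
  ]
}}

```text
t: 38.8
eef_pos: [512.5, -199.8, 230.6]
tcp_rot: [2.395, 2.032, 0.0]
wrist_force: [-0.2, -0.1, -2.2]
opening: 29.3
```

Call:
{"fn": "send_rows", "kwargs": {
  "series": [
    [0,0,0.001,0],
    [0,0,0,0],
    [0,0,0,0],
    [0,0,0,0],
    [0,0,0,0],
    [0,0,0,0],
    [0,0,0,0],
    [0,0,0,0],
    [0,0,0,0],
    [0,0,0,0]
  ],
  "claw": 0.56
}}

```text
t: 39.8
eef_pos: [512.4, -199.8, 229.3]
tcp_rot: [2.396, 2.032, -0.0]
wrist_force: [0.2, 0.5, -0.6]
opening: 38.5
```

Call:
{"fn": "send_rows", "kwargs": {
  "series": [
    [0,0,-0.01,0],
    [0,0,-0.03,0],
    [0,0,-0.04,0],
    [0,0,-0.04,0],
    [0,0,-0.02,0],
    [0,0,0,0],
    [0,0,0,0],
    [0,0,0,0],
    [0,0,0,0],
    [0,0,0,0]
  ]
}}

```text
t: 40.8
eef_pos: [512.2, -199.7, 368.6]
tcp_rot: [-2.395, -2.032, 0.001]
wrist_force: [0.2, 0.3, 0.4]
opening: 38.1
```

```bash
python3 chk.py
python3 -c "
from case import *
s=get('side'); np.save('side0.npy',s,allow_pickle=True)
go([404.5,194,300],YAW+np.pi/2)"
python3 b.py | sed -n '/side/,$p'
```

```text
t 40.85 pos [ 512.3 -199.8  368.7] x [0.163 0.987 0.001] z [-0.001  0.001 -1.   ] F [-0.3  0.3 -0.4] op 38.3
fingers [-19.9  18.2] mid -0.84
500 598 c [-7.5 95.1 76.7] size [25.6 26.9  8.4] ztop-expected 1.0
200 290 c [-8.  33.2 69.1] size [19.  18.1  7.7] ztop-expected 1.0
t 40.9 pos [ 512.3 -199.8  368.9] x [0.163 0.987 0.   ] z [-0.001  0.    -1.   ] F [ 0.3 -0.3  0.7] op 38.6
tool shift mm [ 370.9 -170.5   69.1]
turn about tool z 0.0004
side lid z 84.59473862281061 ((625.5838623046875, -199.0155029296875), (99.82769775390625, 9.905804634094238), 78.41360473632812)
[263 299   9   9  63] 24.2 [458.9 130.8  22. ] [18. 18.]
[261 332  11  13 113] 32.8 [404.3 195.9  31. ] [23. 24.]
ground -2.3613909408915106
```

Both are seated (tops at the expected height to within 1 mm). Next is the 100 g.

Call:
{"fn": "send_rows", "kwargs": {
  "series": [
    [0.03,-0.014,0,0],
    [0.04,-0.018,0,0],
    [0.04,-0.018,0,0],
    [0.04,-0.018,0,0],
    [0.04,-0.018,0,0],
    [0.04,-0.018,0,0],
    [0.04,-0.018,0,0],
    [0.04,-0.018,0,0],
    [0.04,-0.018,0,0],
    [0.021,-0.012,0,0]
  ],
  "claw": 0
}}

```text
t: 41.9
eef_pos: [403.7, 197.3, 369.6]
tcp_rot: [2.392, 2.036, 0.001]
wrist_force: [-0.1, -0.1, 1.2]
opening: 86.7
```

Call:
{"fn": "send_rows", "kwargs": {
  "series": [
    [0,0,0.02,0],
    [0,0,0.02,0],
    [0,0,0.02,0],
    [0,0,0.02,0],
    [0,0,0,0],
    [0,0,0,0],
    [0,0,0,0],
    [0,0,0,0],
    [0,0,0,0],
    [0,0,0,0]
  ]
}}

```text
t: 42.9
eef_pos: [405.3, 193.9, 289.7]
tcp_rot: [2.395, 2.032, 0.001]
wrist_force: [0.3, -0.7, 0.3]
opening: 86.7
```

```bash
python3 w.py 100; python3 -c "
from case import *
go([404.4,194,197],YAW+np.pi/2)"
```

```text
t 42.95 pos [405.2 193.9 289.6] x [ 0.163  0.987 -0.   ] z [ 0.001 -0.    -1.   ] F [-0.3 -0.1 -0. ] op 86.7
fingers [-44.  43.] mid -0.54
comp [268, 213, 18, 18, 240] circ -0.4 -0.8 d 14.9 median [ -0.7  -1.4 255.5] z [31.6 34.1 35.3]
t 42.95 pos [405.2 193.9 289.6] x [ 0.163  0.987 -0.   ] z [ 0.001 -0.    -1.   ] F [-0.3 -0.1 -0. ] op 86.7
tool shift mm [-0.1 -0.9 92.6]
turn about tool z 0.0001
```

Call:
{"fn": "send_rows", "kwargs": {
  "series": [
    [0,-0.001,0,0],
    [0,0,0.018,0],
    [0,0,0.018,0],
    [0,0,0.018,0],
    [0,0,0.018,0],
    [0,0,0.012,0],
    [0,0,0.008,0],
    [0,0,0,0],
    [0,0,0,0],
    [0,0,0,0]
  ]
}}

```text
t: 43.95
eef_pos: [404.5, 194.3, 198.0]
tcp_rot: [2.395, 2.032, 0.002]
wrist_force: [-0.1, 0.5, 0.4]
opening: 87.0
```

Call:
{"fn": "send_rows", "kwargs": {
  "series": [
    [0,0,0,0],
    [0,0,0,0],
    [0,0,0,0],
    [0,0,0,0],
    [0,0,0,0],
    [0,0,0,0],
    [0,0,0,0],
    [0,0,0,0],
    [0,0,0,0],
    [0,0,0,0]
  ],
  "claw": 1,
  "squeeze": 20
}}

```text
t: 44.95
eef_pos: [404.2, 194.1, 197.3]
tcp_rot: [2.396, 2.032, -0.0]
wrist_force: [-0.1, 0.2, 0.5]
opening: 22.8
```

Call:
{"fn": "send_rows", "kwargs": {
  "series": [
    [0,0,0,0],
    [0,0,0,0],
    [0,0,-0.01,0],
    [0,0,-0.02,0],
    [0,0,-0.02,0],
    [0,0,-0.03,0],
    [0,0,-0.03,0],
    [0,0,-0.02,0],
    [0,0,-0.01,0],
    [0,0,0,0]
  ]
}}

```text
t: 45.95
eef_pos: [404.4, 194.3, 338.3]
tcp_rot: [2.395, 2.031, 0.002]
wrist_force: [0.4, -0.5, -1.7]
opening: 22.8
```

```bash
python3 -c "
from case import *
gc((-8,-15,80),True)"
```

```text
t 45.95 pos [404.4 194.3 338.3] x [ 0.163  0.987 -0.   ] z [ 0.002 -0.001 -1.   ] F [ 0.4 -0.5 -1.7] op 22.8
tool shift mm [-420.4  171.1   76.8]
turn about tool z -0.0002
```

Call:
{"fn": "send_rows", "kwargs": {
  "series": [
    [-0.03,0.012,0,0],
    [-0.038,0.015,0,0],
    [-0.038,0.015,0,0],
    [-0.038,0.015,0,0],
    [-0.038,0.015,0,0],
    [-0.038,0.015,0,0],
    [-0.038,0.015,0,0],
    [-0.038,0.015,0,0],
    [-0.038,0.015,0,0],
    [-0.038,0.015,0,0]
  ]
}}

```text
t: 46.95
eef_pos: [488.3, -198.4, 335.6]
tcp_rot: [-2.394, -2.031, 0.002]
wrist_force: [1.7, 0.2, -0.3]
opening: 22.8
```

Call:
{"fn": "send_rows", "kwargs": {
  "series": [
    [-0.03,0.014,0,0],
    [-0.018,0.01,0,0],
    [0,0,0,0],
    [0,0,0.02,0],
    [0,0,0.02,0],
    [0,0,0.02,0],
    [0,0,0.014,0],
    [0,0,0,0],
    [0,0,0,0],
    [0,0,0,0]
  ]
}}

```text
t: 47.95
eef_pos: [504.8, -248.0, 264.3]
tcp_rot: [2.395, 2.032, 0.001]
wrist_force: [-0.0, 0.6, -1.2]
opening: 22.8
```

```bash
python3 -c "
from case import *
gc((-8,-15,47),True)"
```

```text
t 47.95 pos [ 504.8 -248.   264.3] x [ 0.163  0.987 -0.   ] z [ 0.001 -0.001 -1.   ] F [-0.   0.6 -1.2] op 22.8
tool shift mm [-0.5 -0.1 35.3]
turn about tool z 0.0005
```

Call:
{"fn": "send_rows", "kwargs": {
  "series": [
    [-0.0005,0,0.006,0],
    [0,0,0.006,0],
    [0,0,0.006,0],
    [0,0,0.006,0],
    [0,0,0.005,0],
    [0,0,0.004,0],
    [0,0,0.002,0],
    [0,0,0,0],
    [0,0,0,0],
    [0,0,0,0]
  ]
}}

```text
t: 48.95
eef_pos: [504.3, -248.7, 228.4]
tcp_rot: [2.396, 2.032, 0.0]
wrist_force: [-0.1, -0.5, -1.1]
opening: 22.7
```

Call:
{"fn": "send_rows", "kwargs": {
  "series": [
    [0,0,0,0],
    [0,0,0,0],
    [0,0,0,0],
    [0,0,0,0],
    [0,0,0,0],
    [0,0,0,0],
    [0,0,0,0],
    [0,0,0,0],
    [0,0,0,0],
    [0,0,0,0]
  ],
  "claw": 0.66
}}

```text
t: 49.95
eef_pos: [504.3, -248.6, 228.3]
tcp_rot: [2.396, 2.032, -0.0]
wrist_force: [1.0, -0.0, 1.0]
opening: 29.5
```

Call:
{"fn": "send_rows", "kwargs": {
  "series": [
    [0,0,-0.01,0],
    [0,0,-0.03,0],
    [0,0,-0.04,0],
    [0,0,-0.04,0],
    [0,0,-0.02,0],
    [0,0,0,0],
    [0,0,0,0],
    [0,0,0,0],
    [0,0,0,0],
    [0,0,0,0]
  ]
}}

```text
t: 50.95
eef_pos: [504.1, -248.6, 367.6]
tcp_rot: [-2.395, -2.032, 0.0]
wrist_force: [-0.1, -0.5, 0.4]
opening: 29.7
```

```bash
python3 chk.py
python3 -c "
from case import *
s=get('side'); np.save('side0.npy',s,allow_pickle=True)
go([458.5,129,300],YAW+np.pi/2)"
python3 b.py | sed -n '/side/,$p'
```

```text
t 51.0 pos [ 504.2 -248.6  367.7] x [0.163 0.987 0.001] z [-0.001  0.001 -1.   ] F [ 0.5 -0.2 -0.5] op 29.7
fingers [-15.5  13.9] mid -0.82
500 586 c [-7.6 95.1 76. ] size [25.1 25.6  7.7] ztop-expected 0.8
200 295 c [-8.  32.7 69.6] size [18.1 18.   8.3] ztop-expected 1.0
100 175 c [ -7.9 -16.3  63.7] size [14.1 14.2  6.9] ztop-expected 1.0
t 51.05 pos [ 504.3 -248.6  367.9] x [0.163 0.987 0.   ] z [-0.001  0.001 -1.   ] F [-1.2 -0.2 -0.3] op 29.5
tool shift mm [ 365.1 -106.6   68.1]
turn about tool z 0.0004
side lid z 85.17145914514356 ((621.0104370117188, -227.98779296875), (159.9656524658203, 9.726591110229492), 80.66670989990234)
[263 299   9   9  61] 25.2 [459.  130.7  23.1] [17. 21.]
ground -2.366534240292822
```

Three are in. Now the 50 g.

Call:
{"fn": "send_rows", "kwargs": {
  "series": [
    [0.03,-0.01,0,0],
    [0.04,-0.012,0,0],
    [0.04,-0.012,0,0],
    [0.04,-0.012,0,0],
    [0.04,-0.012,0,0],
    [0.04,-0.012,0,0],
    [0.04,-0.012,0,0],
    [0.04,-0.012,0,0],
    [0.04,-0.012,0,0],
    [0.015,0,0,0]
  ],
  "claw": 0
}}

```text
t: 52.05
eef_pos: [457.8, 133.1, 368.7]
tcp_rot: [2.39, 2.038, 0.001]
wrist_force: [-0.4, 0.0, 0.4]
opening: 86.7
```

Call:
{"fn": "send_rows", "kwargs": {
  "series": [
    [0,0,0.02,0],
    [0,0,0.02,0],
    [0,0,0.02,0],
    [0,0,0.02,0],
    [0,0,0,0],
    [0,0,0,0],
    [0,0,0,0],
    [0,0,0,0],
    [0,0,0,0],
    [0,0,0,0]
  ]
}}

```text
t: 53.05
eef_pos: [459.3, 128.7, 288.7]
tcp_rot: [2.395, 2.032, 0.001]
wrist_force: [-0.2, 0.1, -0.2]
opening: 87.4
```

```bash
python3 w.py 50; python3 -c "
from case import *
go([458.5,129,194],YAW+np.pi/2)"
```

```text
t 53.1 pos [459.3 128.7 288.6] x [ 0.163  0.987 -0.   ] z [ 0.001 -0.    -1.   ] F [0.9 0.1 0.1] op 86.9
fingers [-44.  43.] mid -0.54
comp [269, 213, 14, 15, 151] circ -0.6 1.6 d 14.6 median [-1.600e+00  2.000e-01  2.616e+02] z [24.2 27.  28.3]
t 53.1 pos [459.3 128.7 288.6] x [ 0.163  0.987 -0.   ] z [ 0.001 -0.    -1.   ] F [0.9 0.1 0.1] op 86.9
tool shift mm [ 0.1 -0.9 94.6]
turn about tool z 0.0001
```

Call:
{"fn": "send_rows", "kwargs": {
  "series": [
    [-0.0008,0,0,0],
    [0,0,0.018,0],
    [0,0,0.018,0],
    [0,0,0.018,0],
    [0,0,0.018,0],
    [0,0,0.014,0],
    [0,0,0.009,0],
    [0,0,0,0],
    [0,0,0,0],
    [0,0,0,0]
  ]
}}

```text
t: 54.1
eef_pos: [459.5, 128.1, 194.0]
tcp_rot: [2.395, 2.032, 0.001]
wrist_force: [0.1, -0.2, -0.3]
opening: 86.6
```

Call:
{"fn": "send_rows", "kwargs": {
  "series": [
    [0,0,0,0],
    [0,0,0,0],
    [0,0,0,0],
    [0,0,0,0],
    [0,0,0,0],
    [0,0,0,0],
    [0,0,0,0],
    [0,0,0,0],
    [0,0,0,0],
    [0,0,0,0]
  ],
  "claw": 1,
  "squeeze": 15
}}

```text
t: 55.1
eef_pos: [459.1, 128.0, 193.3]
tcp_rot: [2.396, 2.032, -0.0]
wrist_force: [0.8, -0.3, 0.2]
opening: 17.7
```

Call:
{"fn": "send_rows", "kwargs": {
  "series": [
    [0,0,0,0],
    [0,0,0,0],
    [0,0,-0.01,0],
    [0,0,-0.02,0],
    [0,0,-0.02,0],
    [0,0,-0.03,0],
    [0,0,-0.03,0],
    [0,0,-0.02,0],
    [0,0,-0.01,0],
    [0,0,0,0]
  ]
}}

```text
t: 56.1
eef_pos: [459.3, 128.1, 334.5]
tcp_rot: [2.395, 2.031, 0.002]
wrist_force: [0.6, 0.3, -0.3]
opening: 18.7
```

```bash
python3 -c "
from case import *
gc((-8,-60,80),True)"
```

```text
t 56.1 pos [459.3 128.1 334.5] x [ 0.163  0.987 -0.   ] z [ 0.002 -0.001 -1.   ] F [ 0.6  0.3 -0.3] op 18.7
tool shift mm [-409.2  106.    72.8]
turn about tool z 0.0
```

Call:
{"fn": "send_rows", "kwargs": {
  "series": [
    [-0.03,0.01,0,0],
    [-0.038,0.01,0,0],
    [-0.038,0.01,0,0],
    [-0.038,0.01,0,0],
    [-0.038,0.01,0,0],
    [-0.038,0.01,0,0],
    [-0.038,0.01,0,0],
    [-0.038,0.01,0,0],
    [-0.038,0.01,0,0],
    [-0.036,0.01,0,0]
  ]
}}

```text
t: 57.1
eef_pos: [497.0, -255.2, 331.7]
tcp_rot: [-2.395, -2.031, 0.002]
wrist_force: [0.8, 0.6, -0.3]
opening: 17.9
```

Call:
{"fn": "send_rows", "kwargs": {
  "series": [
    [-0.025,0.006,0,0],
    [-0.014,0,0,0],
    [0,0,0,0],
    [0,0,0.02,0],
    [0,0,0.02,0],
    [0,0,0.02,0],
    [0,0,0.012,0],
    [0,0,0,0],
    [0,0,0,0],
    [0,0,0,0]
  ]
}}

```text
t: 58.1
eef_pos: [497.5, -292.6, 262.5]
tcp_rot: [2.394, 2.032, 0.001]
wrist_force: [0.4, -0.1, -0.1]
opening: 18.0
```

```bash
python3 -c "
from case import *
gc((-8,-60,47),True)"
```

```text
t 58.1 pos [ 497.5 -292.6  262.5] x [ 0.163  0.987 -0.001] z [ 0.001 -0.001 -1.   ] F [ 0.4 -0.1 -0.1] op 18.0
tool shift mm [-0.4 -0.2 33.5]
turn about tool z 0.0007
```

Call:
{"fn": "send_rows", "kwargs": {
  "series": [
    [-0.0005,0,0.006,0],
    [0,0,0.006,0],
    [0,0,0.006,0],
    [0,0,0.006,0],
    [0,0,0.005,0],
    [0,0,0.003,0],
    [0,0,0.0015,0],
    [0,0,0,0],
    [0,0,0,0],
    [0,0,0,0]
  ]
}}

```text
t: 59.1
eef_pos: [497.1, -293.3, 228.3]
tcp_rot: [2.395, 2.032, 0.0]
wrist_force: [-0.7, 1.0, 5.2]
opening: 18.2
```

Call:
{"fn": "send_rows", "kwargs": {
  "series": [
    [0,0,0,0],
    [0,0,0,0],
    [0,0,0,0],
    [0,0,0,0],
    [0,0,0,0],
    [0,0,0,0],
    [0,0,0,0],
    [0,0,0,0],
    [0,0,0,0],
    [0,0,0,0]
  ],
  "claw": 0.71
}}

```text
t: 60.1
eef_pos: [496.9, -293.3, 227.9]
tcp_rot: [2.396, 2.032, -0.0]
wrist_force: [-0.4, -0.2, -0.1]
opening: 25.4
```

Call:
{"fn": "send_rows", "kwargs": {
  "series": [
    [0,0,-0.01,0],
    [0,0,-0.03,0],
    [0,0,-0.04,0],
    [0,0,-0.04,0],
    [0,0,-0.03,0],
    [0,0,0,0],
    [0,0,0,0],
    [0,0,0,0],
    [0,0,0,0],
    [0,0,0,0]
  ]
}}

```text
t: 61.1
eef_pos: [496.8, -293.3, 377.0]
tcp_rot: [-2.394, -2.032, 0.0]
wrist_force: [-0.8, -0.2, 0.1]
opening: 25.4
```

```bash
python3 chk.py; python3 - <<'E'
from case import *
im=get('wrist','w6.png'); gc((93,55,172))
E
```

```text
t 61.15 pos [ 496.8 -293.3  377.2] x [0.163 0.987 0.001] z [-0.001  0.001 -1.   ] F [-0.5  0.2 -0.2] op 25.4
fingers [-13.3  11.7] mid -0.8
500 575 c [-7.5 94.8 76. ] size [25.3 25.5  7.8] ztop-expected 0.7
200 294 c [-8.  33.5 68.8] size [18.6 19.   7.6] ztop-expected 0.8
100 165 c [ -8.  -16.9  63.6] size [13.8 13.7  6.7] ztop-expected 1.0
50 112 c [ -8.  -62.1  59.7] size [12.2 13.9  7.3] ztop-expected 0.9
t 61.2 pos [ 496.9 -293.3  377.4] x [0.163 0.987 0.   ] z [-0.001  0.001 -1.   ] F [-0.4 -0.2  0. ] op 25.4
tool shift mm [115.3 101.4  41.3]
turn about tool z 0.0004
```

View pics/w6.png

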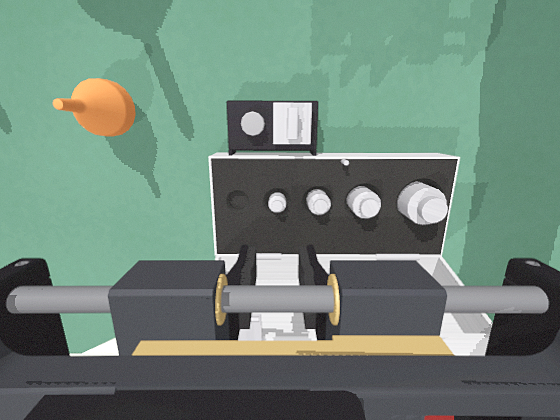

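All four stand in their wells: 50 g (277,202), 100 g (318,202), 200 g (364,203), 500 g (425,203). The hood is still aside at (292,122). Next I'll close the lid by its tab, so I'm checking where the tab is.

Call:
{"fn": "send_rows", "kwargs": {
  "series": [
    [0,0,-0.02,0],
    [0.02,0.02,-0.02,0],
    [0.03,0.03,0,0],
    [0.03,0.03,0,0],
    [0.02,0.015,0,0],
    [0.015,0.006,0,0],
    [0,0,0,0],
    [0,0,0,0],
    [0,0,0,0],
    [0,0,0,0]
  ],
  "claw": 0
}}

```text
t: 62.2
eef_pos: [614.6, -198.0, 418.0]
tcp_rot: [2.398, 2.029, -0.001]
wrist_force: [-0.5, 0.0, 0.7]
opening: 85.9
```

```bash
python3 - <<'E'
from e import *
im,T,p,M=tool(); fm=fingers(T)
c,s=np.cos(YAW),np.sin(YAW); 
for n in('wrist','side'):
    im=get(n); Q=(cloud(im)-C)@np.array([[c,-s,0],[s,c,0],[0,0,1]])
    for lo,hi in((150,160),(160,170),(170,180),(180,190)):
        m=(abs(Q[...,1]-55)<25)&(abs(Q[...,0]-90)<40)&(Q[...,2]>lo)&(Q[...,2]<hi)
        q=Q[m]; print(n,lo,len(q),np.round(np.percentile(q,[5,50,95],axis=0),1).tolist() if len(q)>3 else '')
gc((93,55,172))
E
```

```text
t 62.25 pos [ 614.7 -197.7  418. ] x [ 0.165  0.986 -0.001] z [-0.    -0.001 -1.   ] F [0.8 0.1 0.7] op 86.5
fingers [-43.9  42.2] mid -0.88
wrist 150 657 [[80.4, 31.8, 150.3], [84.5, 56.6, 152.4], [92.9, 78.2, 158.4]]
wrist 160 225 [[85.7, 39.5, 160.7], [86.9, 53.1, 165.2], [88.3, 65.8, 169.5]]
wrist 170 247 [[88.0, 39.5, 170.6], [89.4, 53.1, 175.1], [90.7, 66.0, 179.7]]
wrist 180 552 [[90.6, 39.8, 180.9], [93.9, 53.1, 185.9], [100.3, 65.8, 187.5]]
side 150 46 [[79.5, 42.5, 150.1], [84.3, 57.1, 154.0], [92.6, 70.6, 159.0]]
side 160 40 [[84.9, 43.1, 160.3], [88.0, 58.6, 163.6], [90.7, 71.1, 169.0]]
side 170 45 [[87.3, 43.3, 170.6], [90.6, 59.4, 174.2], [96.9, 71.0, 179.0]]
side 180 42 [[89.1, 44.2, 180.5], [93.5, 58.9, 182.3], [100.2, 70.5, 186.1]]
t 62.35 pos [ 614.9 -197.1  418. ] x [ 0.164  0.986 -0.001] z [ 0.    -0.001 -1.   ] F [-0.1 -0.9  0.5] op 86.6
tool shift mm [ 1.3  0.5 82. ]
turn about tool z -0.001
```

Call:
{"fn": "send_rows", "kwargs": {
  "series": [
    [0.0013,0.001,0.01,0],
    [0,0,0.018,0],
    [0,0,0.018,0],
    [0,0,0.018,0],
    [0,0,0.012,0],
    [0,0,0.006,0],
    [0,0,0,0],
    [0,0,0,0],
    [0,0,0,0],
    [0,0,0,0]
  ]
}}

```text
t: 63.35
eef_pos: [616.6, -195.2, 336.5]
tcp_rot: [2.395, 2.032, 0.001]
wrist_force: [0.6, 0.7, 0.6]
opening: 87.1
```

Call:
{"fn": "send_rows", "kwargs": {
  "series": [
    [0,0,0,0],
    [0,0,0,0],
    [0,0,0,0],
    [0,0,0,0],
    [0,0,0,0],
    [0,0,0,0],
    [0,0,0,0],
    [0,0,0,0],
    [0,0,0,0],
    [0,0,0,0]
  ],
  "claw": 1,
  "squeeze": 10
}}

```text
t: 64.35
eef_pos: [616.3, -196.7, 335.8]
tcp_rot: [2.396, 2.029, -0.002]
wrist_force: [-0.3, -5.5, -0.1]
opening: 29.7
```

```bash
python3 - <<'E'
from case import *
s,M=st(); c,sn=np.cos(YAW),np.sin(YAW); q=(np.array(s['eef_pos'])-C)@np.array([[c,-sn,0],[sn,c,0],[0,0,1]]); x,z=q[0],q[2]-164
print('case',np.round(q,1)); r=np.hypot(x-55,z-45); a=np.arctan2(z-45,55-x); print('r',r,'lid',a-.0597)
th=np.linspace(a,.16+.0597,21); P=np.c_[55-r*np.cos(th),45+r*np.sin(th)]
print([[0,round(d[0]/1000,4),round(-d[1]/1000,4),0] for d in np.diff(P,axis=0)])
E
```

```text
t 64.35 pos [ 616.3 -196.7  335.8] x [ 0.165  0.986 -0.002] z [-0.    -0.002 -1.   ] F [-0.3 -5.5 -0.1] op 29.7
case [ 93.7  54.4 335.8]
r 132.57357274665716 lid 1.8074187055015638
[[0, np.float64(-0.0106), np.float64(-0.0028), 0], [0, np.float64(-0.0108), np.float64(-0.0019), 0], [0, np.float64(-0.0109), np.float64(-0.001), 0], [0, np.float64(-0.0109), np.float64(-0.0001), 0], [0, np.float64(-0.0109), np.float64(0.0008), 0], [0, np.float64(-0.0108), np.float64(0.0017), 0], [0, np.float64(-0.0106), np.float64(0.0026), 0], [0, np.float64(-0.0104), np.float64(0.0034), 0], [0, np.float64(-0.01), np.float64(0.0043), 0], [0, np.float64(-0.0097), np.float64(0.0051), 0], [0, np.float64(-0.0092), np.float64(0.0059), 0], [0, np.float64(-0.0087), np.float64(0.0066), 0], [0, np.float64(-0.0081), np.float64(0.0073), 0], [0, np.float64(-0.0075), np.float64(0.0079), 0], [0, np.float64(-0.0068), np.float64(0.0085), 0], [0, np.float64(-0.0061), np.float64(0.0091), 0], [0, np.float64(-0.0053), np.float64(0.0095), 0], [0, np.float64(-0.0045), np.float64(0.0099), 0], [0, np.float64(-0.0037), np.float64(0.0103), 0], [0, np.float64(-0.0028), np.float64(0.0105), 0]]
```

Call:
{"fn": "send_rows", "kwargs": {
  "series": [
    [0,-0.0106,-0.0028,0],
    [0,-0.0108,-0.0019,0],
    [0,-0.0109,-0.001,0],
    [0,-0.0109,-0.0001,0],
    [0,-0.0109,0.0008,0],
    [0,-0.0108,0.0017,0],
    [0,-0.0106,0.0026,0],
    [0,-0.0104,0.0034,0],
    [0,-0.01,0.0043,0],
    [0,-0.0097,0.0051,0]
  ]
}}

```text
t: 65.35
eef_pos: [512.1, -179.1, 324.1]
tcp_rot: [2.395, 2.029, -0.001]
wrist_force: [2.9, -5.9, -1.7]
opening: 29.5
```

Call:
{"fn": "send_rows", "kwargs": {
  "series": [
    [0,-0.0092,0.0059,0],
    [0,-0.0087,0.0066,0],
    [0,-0.0081,0.0073,0],
    [0,-0.0075,0.0079,0],
    [0,-0.0068,0.0085,0],
    [0,-0.0061,0.0091,0],
    [0,-0.0053,0.0095,0],
    [0,-0.0045,0.0099,0],
    [0,-0.0037,0.0103,0],
    [0,-0.0028,0.0105,0]
  ]
}}

```text
t: 66.35
eef_pos: [450.4, -168.7, 238.3]
tcp_rot: [2.395, 2.03, -0.001]
wrist_force: [1.6, -6.1, 0.2]
opening: 29.7
```

Call:
{"fn": "send_rows", "kwargs": {
  "series": [
    [0,0,0,0],
    [0,0,0,0],
    [0,0,0,0],
    [0,0,0,0],
    [0,0,0,0],
    [0,0,0,0],
    [0,0,0,0],
    [0,0,0,0],
    [0,0,0,0],
    [0,0,0,0]
  ],
  "claw": 0.5
}}

```text
t: 67.35
eef_pos: [450.5, -167.8, 238.3]
tcp_rot: [2.396, 2.032, 0.0]
wrist_force: [-0.5, 0.5, -0.0]
opening: 43.5
```

```bash
python3 - <<'E'
from case import *
im=get('side'); P=cloud(im); c,s=np.cos(YAW),np.sin(YAW); Q=(P-C)@np.array([[c,-s,0],[s,c,0],[0,0,1]])
m=(abs(Q[...,1]-100)<30)&(Q[...,2]>70)&(Q[...,2]<140)
for x in(-45,-20,0,20,45):
    q=Q[m&(abs(Q[...,0]-x)<6)]; print(x,len(q),np.round(np.median(q[:,2]),1) if len(q) else '')
gc((-77,55,70)); gc((-45,-30,110),True)
E
```

```text
-45 18 83.3
-20 13 93.6
0 47 90.3
20 89 87.4
45 82 84.2
t 67.4 pos [ 450.5 -167.8  238.3] x [ 0.163  0.987 -0.   ] z [ 0. -0. -1.] F [-0.   0.4 -0.2] op 43.2
tool shift mm [-0.8 -2.4  4.3]
turn about tool z 0.0003
t 67.4 pos [ 450.5 -167.8  238.3] x [ 0.163  0.987 -0.   ] z [ 0. -0. -1.] F [-0.   0.4 -0.2] op 43.2
tool shift mm [-85.9  29.6 -53.7]
turn about tool z 0.0003
```

Lid is at about 0.15. Now to the press point with the fingers closed.

Call:
{"fn": "send_rows", "kwargs": {
  "series": [
    [0,0,-0.02,0],
    [0,0,-0.02,0],
    [0,0,-0.015,0],
    [-0.03,0.01,0,0],
    [-0.03,0.01,0,0],
    [-0.026,0.01,0,0],
    [0,0,0,0],
    [0,0,0,0],
    [0,0,0,0],
    [0,0,0,0]
  ]
}}

```text
t: 68.4
eef_pos: [466.1, -256.5, 293.4]
tcp_rot: [2.394, 2.034, -0.0]
wrist_force: [1.2, 0.0, 0.2]
opening: 43.4
```

Call:
{"fn": "send_rows", "kwargs": {
  "series": [
    [0,0,0,0],
    [0,0,0,0],
    [0,0,0,0],
    [0,0,0,0],
    [0,0,0.004,0],
    [0,0,0.004,0],
    [0,0,0.004,0],
    [0,0,0.004,0],
    [0,0,0,0],
    [0,0,0,0]
  ],
  "claw": 1
}}

```text
t: 69.4
eef_pos: [466.0, -257.5, 277.0]
tcp_rot: [-2.396, -2.032, -0.0]
wrist_force: [-0.4, 0.8, 0.4]
opening: 0.3
```

Call:
{"fn": "send_rows", "kwargs": {
  "series": [
    [0,0,0.003,0],
    [0,0,0.003,0],
    [0,0,0.002,0],
    [0,0,0.001,0],
    [0,0,0,0],
    [0,0,0,0],
    [0,0,0,0],
    [0,0,0,0],
    [0,0,0,0],
    [0,0,0,0]
  ]
}}

```text
t: 70.4
eef_pos: [466.1, -257.4, 268.2]
tcp_rot: [2.396, 2.032, 0.0]
wrist_force: [-0.1, -0.4, 0.5]
opening: 0.5
```

Call:
{"fn": "send_rows", "kwargs": {
  "series": [
    [0,0,0.0008,0],
    [0,0,0.0008,0],
    [0,0,0.0008,0],
    [0,0,0,0],
    [0,0,0,0],
    [0,0,0,0],
    [0,0,0,0],
    [0,0,0,0],
    [0,0,0,0],
    [0,0,0,0]
  ]
}}

```text
t: 71.4
eef_pos: [466.2, -257.3, 267.4]
tcp_rot: [2.395, 2.032, -0.002]
wrist_force: [-9.6, 4.3, 21.3]
opening: 0.5
```

Call:
{"fn": "send_rows", "kwargs": {
  "series": [
    [0,0,-0.01,0],
    [0,0,-0.02,0],
    [0,0,-0.03,0],
    [0,0,-0.03,0],
    [0,-0.02,0,0],
    [0,-0.02,0,0],
    [0,-0.006,0,0],
    [0,0,0,0],
    [0,0,0,0],
    [0,0,0,0]
  ]
}}

```text
t: 72.4
eef_pos: [421.3, -250.0, 355.8]
tcp_rot: [-2.395, -2.033, -0.001]
wrist_force: [-0.4, 0.3, 0.6]
opening: 0.5
```

```bash
python3 - <<'E'
from case import *
for n in('side','top'):
    im=get(n); P=cloud(im); c,s=np.cos(YAW),np.sin(YAW); Q=(P-C)@np.array([[c,-s,0],[s,c,0],[0,0,1]])
    m=(Q[...,1]>20)&(Q[...,1]<115)&(Q[...,2]>70)&(Q[...,2]<140)
    for x in(-45,-20,0,20,45):
        q=Q[m&(abs(Q[...,0]-x)<6)]; print(x,len(q),np.round(np.median(q[:,2]),1) if len(q) else '',end=' ; ')
    print()
gc((-90,-45,80),True)
E
```

```text
-45 149 83.0 ; -20 147 83.0 ; 0 142 82.8 ; 20 140 82.6 ; 45 136 82.8 ; 
-45 82 84.2 ; -20 113 84.3 ; 0 110 83.5 ; 20 113 83.5 ; 45 115 83.6 ; 
t 72.5 pos [ 421.2 -249.9  355.8] x [0.162 0.987 0.001] z [ 0.     0.001 -1.   ] F [-0.2  0.5  0.3] op 0.5
tool shift mm [-15.1   0.1  93.7]
turn about tool z 0.0008
```

The lid is flat and latched. Now to pinch the hood rib and slide it back.

Call:
{"fn": "send_rows", "kwargs": {
  "series": [
    [-0.015,0,0,0],
    [0,0,0.02,0],
    [0,0,0.02,0],
    [0,0,0.02,0],
    [0,0,0.02,0],
    [0,0,0.02,0],
    [0,0,0.014,0],
    [0,0,0.0065,0],
    [0,0,0,0],
    [0,0,0,0]
  ],
  "claw": 0.5
}}

```text
t: 73.5
eef_pos: [418.6, -265.1, 236.0]
tcp_rot: [2.395, 2.032, 0.0]
wrist_force: [0.6, -0.3, -0.2]
opening: 43.6
```

Call:
{"fn": "send_rows", "kwargs": {
  "series": [
    [0,0,0,0],
    [0,0,0,0],
    [0,0,0,0],
    [0,0,0,0],
    [0,0,0,0],
    [0,0,0,0],
    [0,0,0,0],
    [0,0,0,0],
    [0,0,0,0],
    [0,0,0,0]
  ],
  "claw": 1,
  "squeeze": 8
}}

```text
t: 74.5
eef_pos: [418.2, -265.0, 235.4]
tcp_rot: [2.396, 2.032, -0.0]
wrist_force: [-0.4, -3.2, 2.0]
opening: 9.5
```

Call:
{"fn": "send_rows", "kwargs": {
  "series": [
    [-0.005,0,0,0],
    [-0.005,0,0,0],
    [-0.005,0,0,0],
    [-0.005,0,0,0],
    [-0.005,0,0,0],
    [-0.005,0,0,0],
    [-0.005,0,0,0],
    [-0.004,0,0,0],
    [-0.001,0,0,0],
    [0,0,0,0]
  ]
}}

```text
t: 75.5
eef_pos: [411.6, -304.7, 235.4]
tcp_rot: [-2.396, -2.032, -0.0]
wrist_force: [-1.7, 0.7, 4.9]
opening: 10.2
```

Call:
{"fn": "send_rows", "kwargs": {
  "series": [
    [-0.001,0,0,0],
    [-0.001,0,0,0],
    [0,0,0,0],
    [0,0,0,0],
    [0,0,0,0],
    [0,0,0,0],
    [0,0,0,0],
    [0,0,0,0],
    [0,0,0,0],
    [0,0,0,0]
  ]
}}

```text
t: 76.5
eef_pos: [411.6, -305.2, 235.4]
tcp_rot: [-2.393, -2.032, -0.002]
wrist_force: [-2.7, 7.7, 8.7]
opening: 10.1
```

Hood is against its home stop. Release, retreat and check.

Call:
{"fn": "send_rows", "kwargs": {
  "series": [
    [0.001,0,0,0],
    [0.0005,0,0,0],
    [0,0,0,0],
    [0,0,0,0],
    [0,0,0,0],
    [0,0,0,0],
    [0,0,0,0],
    [0,0,0,0],
    [0,0,0,0],
    [0,0,0,0]
  ],
  "claw": 0.6
}}

```text
t: 77.5
eef_pos: [411.6, -304.8, 235.4]
tcp_rot: [2.396, 2.032, -0.0]
wrist_force: [0.1, 0.1, 0.0]
opening: 34.8
```

Call:
{"fn": "send_rows", "kwargs": {
  "series": [
    [0,0,-0.01,0],
    [0,0,-0.02,0],
    [0,0,-0.03,0],
    [0,0,-0.04,0],
    [0,0,-0.04,0],
    [0,0,-0.02,0],
    [0,0,0,0],
    [0,0,0,0],
    [0,0,0,0],
    [0,0,0,0]
  ]
}}

```text
t: 78.5
eef_pos: [411.3, -304.7, 394.4]
tcp_rot: [-2.394, -2.031, 0.0]
wrist_force: [0.6, -0.5, -0.5]
opening: 35.0
```

```bash
python3 - <<'E'
from case import *
im=get('wrist','w7.png'); np.save('w.npy',im,allow_pickle=True)
P=cloud(get('side')); c,s=np.cos(YAW),np.sin(YAW); Q=(P-C)@np.array([[c,-s,0],[s,c,0],[0,0,1]])
m=(Q[...,1]>20)&(Q[...,1]<115)&(Q[...,2]>70)&(Q[...,2]<140)
for x in(-45,0,45): print(x,np.round(np.median(Q[m&(abs(Q[...,0]-x)<6)][:,2]),1),end=' ')
E
python3 d.py | grep -E "hood|rib|deck|lid"
```

```text
-45 82.8 0 82.3 45 82.4 lid 1900 zmed 86.0 x [-55.2 -49.2] y [-129.5  125.9]
hood 971 zmed 52.1 x [-110.1  -60.2] y [-105.6  -68.1]
rib 276 zmed 65.9 x [-105.1  -60.2] y [-96.6 -76.8]
deck 1419 zmed 35.0 x [-112.9  -63. ] y [-59.6 -19.9]
ribL [-103.5  -96.9   65. ]
ribR [-103.5  -87.2   65. ]
```

View pics/w7.png

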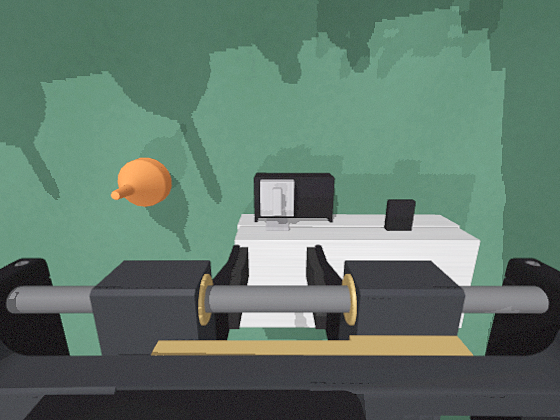

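The hood covers the button at (277,197), the lid is shut and flat, and the gripper is clear. Handing in.

```bash
python3 -c "
from workcell import arm; print(arm.sign_off())"
```

```text
the job is handed in; nothing more can be done
None
```

The job is done and handed in at about 79 s on the robot's clock; the sign-off reported no verdict. The four weights that were there (500, 200, 100 and 50 g; no 20 g) are back in their wells, the lid is latched and the hood is over the button. I slid the hood to its stop, pressed the button, and swung the lid back to about 1.8 rad. Partway through, the 100 g weight was knocked about 55 mm aside, so I found it again before picking it up.

**Last checks that agreed:**
- **Weights:** with the lid still open, every top was within about 1 mm of its seated height. Centres measured up to about 2 mm off, which is roughly the camera's own error. I did not see the weights again after the lid shut.
- **Lid:** flat at the shut height across its depth after the press, so it latched.
- **Hood:** slid back about 40 mm until it met its home stop. The last wrist view shows it over the button; I could not measure the button itself.
- **Gripper and bystanders:** the gripper was clear of everything at hand-in. The blower looked undisturbed in the last view. I did not re-measure the beaker or bottle, but the arm never went near them.

**Disagreements:** the outside cameras placed the case about 4 mm further along its width than the wrist camera and the contact at the hood's stop did. I used the contact value, and the weights went in without side force. The lid press peaked at about 21 N vertically, above the suggested 6 to 10 N but under the 40 N limit.

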